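Push the boxed coasters through the counter divider to the collection mat

ROBOT

A 6-joint arm with a two-finger parallel gripper is mounted at the origin on the work surface. World frame = base frame: x ahead of the robot, y to its left, z up, the work surface at z = 0. Lengths are in m, angles in rad, forces in N, time in s.
With the tool pointing down it reaches from about 0.375 to 0.975 m from the base axis. Payload 3.8 kg.
Tool frame: the origin (TCP) lies on the centre line of the jaws, within the pads' length; the fingertips stand 8 mm ahead of it and the grasp point (between the pads) lies 11 mm behind it; z points along the fingers, y is the direction in which the jaws open and shut (so a half turn about z gives the same grasp; the last joint's range is limited). The gripper opens to 85 mm and grips with 20 to 120 N. Pads are 22 mm wide; open, the fingers measure 114 mm over their backs; the gripper's body (76 mm by 85 mm) begins 54 mm behind the grasp point. The pads swing forward as they close: fully open they stand 13 mm farther back than shut.
Start: joints at [1.286, 0.264, 1.604, -0, 1.274, -0.037], TCP at [0.166, 0.654, 0.218] pointing down, gripper open.
Joint ranges: [-2.63, 2.63], [-0.94, 2.18], [0.31, 2.57], [-1.31, 4.45], [0, 2.66], [-2.55, 2.55]. Speed limits (rad/s): [2.57, 2.57, 3.14, 3.14, 3.14, 3.14].

INTERFACE

Orientations are given as a rotation vector (axis times angle).
In Python, from workcell import bot gives the robot as it stands.
- The arm moves only by the tool arm_command, never from a script. Its arguments are lists of equal length, an entry for each row: "slide": the shift along the tool's x, y, z in m, a list of three; "angular": the turn, a rotation vector about the tool's x, y, z in degrees, a list of three; "hand": the finger opening in m, from 0 to 0.0854. A call has exactly 8 rows; each row shifts and turns the pose as measured when the row begins, along the tool's axes as they then stand; what a row does not reach is not made up. A row lasts 1/10 s, in which the tool goes at most 50 mm and 8.59 degrees, less where a joint would pass 70% of its speed; a pose out of reach is approached as far as the arm can. A call is refused whole if a number of a shift passes 0.05 or a number of a turn 8.59, either way. A call with a gripper value outside its range is refused whole. The fingers move at their own pace and stop on an object; "squeeze" is the grip in N (left out, the last holds). Time passes only in rows, so rows that do not move let the fingers close, or fill a call up. It gives the time, the measured TCP pose, the force and the opening at its end, in the units of the state.
- bot.read_state(): the state, without advancing time (a new reading comes with each control period).
- bot.read_camera(name): name is "scene" or "side" or "wrist"; returns the picture (420x560x3 uint8, red, green, blue); there is no depth.
- bot.get_calibration(name): a dict with "fx", "fy", "cx", "cy" (pixels), "R" (3x3) and "t" (3): a world point X has camera coordinates R X + t. Camera axes: x right, y down, z forward; pixel columns grow to the right and rows downward; lengths in m; the calibration is good to about 2 mm. A picture is of the moment at which its call begins: read the wrist's pose just before it. get_calibration takes no time and is no camera call; for the wrist camera it gives the pose at the moment of the call.
- bot.finish_job(): hands the job in, once; it reports no verdict.
The state is a dict: "time": time; "q": joint angles; "joint_vel": joint speeds; "joint_torque": joint torques, N m; "tool_pos": TCP position; "tcp_rot": TCP orientation; "wrist_force": force on the tool from outside, world axes, zero at the start; "torque": the same for the moment, N m; "width": opening from 0.0 (shut) to 1.0 (fully open).
Only numpy, scipy, OpenCV 4.12 (cv2) and the standard library are available. Lean on these libraries where they do the work, as an engineer would, in place of code of your own. Each camera call takes 0.05 s, during which the arm holds its last target.

TASK

A customer's order, the flat square kraft carton, has to go across the shop counter: push it along the counter top with the fingers, through the narrow gap between the two marble blocks, until the whole carton lies on the green collection mat behind them, then take the hand away. Only push it: do not lift it or tip it up. Leave the candle jar, the vase and the brass bell standing where they are.

Things in the scene. Friction and masses are not known exactly. Their poses are not given: they have to be found in the camera images.
- carton: Loose square kraft carton, white band along its x axis and a red square on top; 94 x 94 mm in plan, 36 mm high, 0.3 to 0.65 kg, slides flat on the counter (1 to 8 N). Origin at the centre of its underside, z up, x and y square to its sides. Starts on the -x side of the divider, up to 45 mm off the gap's centre line and turned up to 0.45 rad from the divider's axes.
- divider: Fixed: two white marble blocks, each 44 mm (along x) by 110 mm (along y), 32 mm high, edges rounded 4 mm, in line along y with a gap of 102 mm between them (inner faces at y = -51 and +51 mm, outer ends at -161 and +161 mm). Origin on the counter top in the middle of the gap; x runs through the gap from the robot's side to the mat's side, z up.
- mat (a point): Centre of the green collection mat, 136 mm square with a 4 mm dark wooden edge all round (144 mm with it), let in flush with the counter top (no step), its near edge just behind the blocks; 99 mm from the divider's origin along the divider's x; same axes as the divider.
- carton_corner0 (a point): Lower corner of the carton at its own (+47, +47) mm, on the underside.
- carton_corner1 (a point): Lower corner of the carton at its own (-47, +47) mm.
- carton_corner2 (a point): Lower corner of the carton at its own (-47, -47) mm.
- carton_corner3 (a point): Lower corner of the carton at its own (+47, -47) mm.
- candle: Bystander: loose amber glass candle jar with a brass lid, 54 mm across, 60 mm high; origin at the centre of its underside. At one of three places: left or right of the carton (about 0.24 m to the side of the gap's centre line) or right of the mat (0.17 m to the side).
- vase: Bystander: loose blue ceramic bud vase, 60 mm across, 78 mm high; origin at the centre of its underside. At one of the same three places.
- bell: Bystander: loose brass counter hand bell, 52 mm across, 68 mm high; origin at the centre of its underside. At one of the same three places.
Not all that is in view belongs to the job. What is meant by the carton is not black or purple, and is the larger of those in its own colour.

How it is judged:
On the way:
1. the carton is between the two marble blocks, flat on the counter (x of carton in the frame of divider between -0.03 and 0.03 m and y of carton in the frame of divider between -0.012 and 0.012 m and height (world z) of carton below 0.006 m), for 0.1 s.
At the end, for the whole second after the job is handed in: The carton has gone through the gap and lies flat and still on the counter top with all four lower corners on the green mat or within 2 mm of it; candle jar, vase and bell stand upright within 20 mm of where they were (x of carton_corner0 in the frame of mat between -0.07 and 0.07 m and y of carton_corner0 in the frame of mat between -0.07 and 0.07 m and x of carton_corner1 in the frame of mat between -0.07 and 0.07 m and y of carton_corner1 in the frame of mat between -0.07 and 0.07 m and x of carton_corner2 in the frame of mat between -0.07 and 0.07 m and y of carton_corner2 in the frame of mat between -0.07 and 0.07 m and x of carton_corner3 in the frame of mat between -0.07 and 0.07 m and y of carton_corner3 in the frame of mat between -0.07 and 0.07 m and height (world z) of carton below 0.004 m and angle between carton's own z axis and vertical below 0.05 rad and linear speed of carton below 0.01 m/s and distance of each of candle, vase, bell from where it was at the start of the episode below 0.02 m and angle between each of candle, vase, bell's own z axis and vertical below 0.15 rad); the robot touches nothing.
It fails at once if the carton is lifted (underside centre more than 10 mm above the counter) (height (world z) of carton above 0.01 m).
It fails at once if the carton is tipped up by more than about 11 degrees (angle between carton's own z axis and vertical above 0.2 rad).
It fails at once if the candle is moved more than 20 mm or tipped over (distance of candle from where it was at the start of the episode above 0.02 m or angle between candle's own z axis and vertical above 0.3 rad).
It fails at once if the vase is moved more than 20 mm or tipped over (distance of vase from where it was at the start of the episode above 0.02 m or angle between vase's own z axis and vertical above 0.3 rad).
It fails at once if the bell is moved more than 20 mm or tipped over (distance of bell from where it was at the start of the episode above 0.02 m or angle between bell's own z axis and vertical above 0.3 rad).
It also fails if it takes over 72 s, if anything falls off the work surface, if the arm or the gripper's body presses on something with over 40 N, if the wrist force passes 120 N, or if a joint passes its speed limit or range.

## Working session

There is one attempt and no reset: what is moved stays moved. The work goes in short steps, Python scripts to look and compute and a tool call to move; the robot and the scene stay as the last step left them, time stands still between calls to the robot, and variables do not carry over. Pictures are saved under pics/ and viewed, and the job is handed in when it is done.

Besides the shell and the picture viewer there is one more tool, called after ">>>" as name(argument=value, ...), one argument or row to a line, values as JSON. arm_command: Moves the arm, as the interface text tells. Its arguments: {"type":"object","properties":{"slide":{"type":"array","items":{"type":"array","items":{"type":"number"}}},"angular":{"type":"array","items":{"type":"array","items":{"type":"number"}}},"hand":{"type":"array","items":{"type":"number"}},"squeeze":{"type":"number"}},"required":["slide","angular","hand"]}

```bash
mkdir -p pics; ls; python3 - <<'E'
from workcell import bot
import cv2,json
s=bot.read_state(); print(s)
for n in ["scene","side","wrist"]:
    c=bot.get_calibration(n); print(n,c)
    im=bot.read_camera(n); cv2.imwrite(f"pics/a_{n}.png",im[:,:,::-1])
E
```

```text
pics
{'time': 0.0, 'q': array([ 1.28610391e+00,  2.64754280e-01,  1.60541914e+00,  6.93892902e-06,
        1.27369181e+00, -3.68810746e-02]), 'joint_vel': array([ 2.87219620e-04,  1.32746815e-03, -3.45709132e-04, -5.23168925e-04,
        1.71076291e-03,  6.19079652e-05]), 'joint_torque': array([ 2.51902755e-03, -5.15090811e+01, -3.67334640e+01,  3.04502482e-04,
        1.25300739e-02,  8.82135623e-06]), 'tool_pos': array([0.16533304, 0.65363168, 0.21623693]), 'tcp_rot': array([-0.38822303, -3.11713777,  0.00352162]), 'wrist_force': array([-0.10636245,  0.19201103,  0.19855651]), 'torque': array([0.01995039, 0.01069674, 0.00561825]), 'width': 1.000557220294077}
scene {'fx': 394.5630820928105, 'fy': 394.5630820928105, 'cx': 277.24236453074144, 'cy': 208.1063907065537, 'R': array([[-0.74524822,  0.6666819 , -0.01184621],
       [ 0.41727509,  0.45244512, -0.78814651],
       [-0.52008325, -0.59230791, -0.61537367]]), 't': array([ 0.4082057 , -0.21016633,  1.13309309])}
side {'fx': 493.2285143800755, 'fy': 493.2285143800755, 'cx': 281.0615194998208, 'cy': 204.8506484509285, 'R': array([[ 9.62994655e-01, -2.69519704e-01, -6.50018657e-04],
       [-2.03597512e-01, -7.25869926e-01, -6.57009059e-01],
       [ 1.76605058e-01,  6.32828555e-01, -7.53882400e-01]]), 't': array([-0.52445729,  0.15402016,  1.0137882 ])}
wrist {'fx': 375.5627061780517, 'fy': 375.5627061780517, 'cx': 281.01957803546895, 'cy': 216.53727348012373, 'R': array([[ 0.24469548,  0.96959815, -0.00188177],
       [ 0.9251477 , -0.23289583,  0.2997687 ],
       [ 0.29021692, -0.07509296, -0.95401006]]), 't': array([-0.67176384, -0.03937435,  0.37996368])}
```

View pics/a_scene.png

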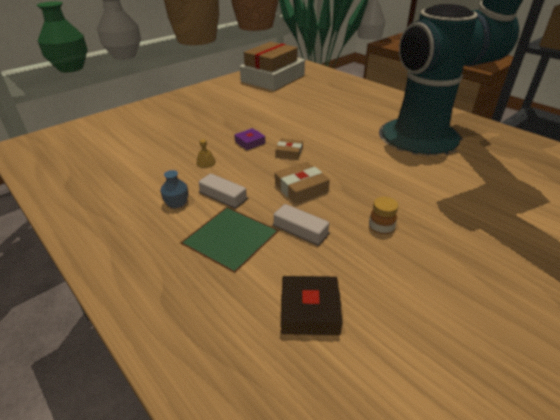

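View pics/a_side.png

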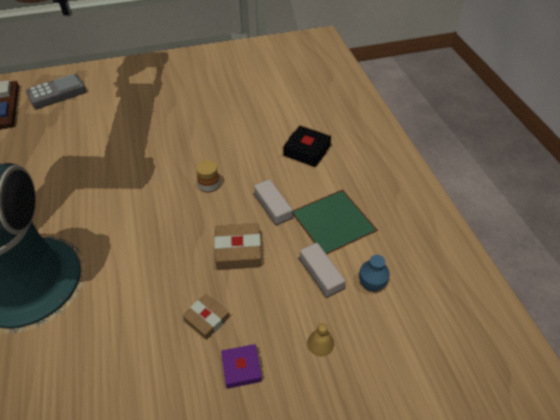

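View pics/a_wrist.png

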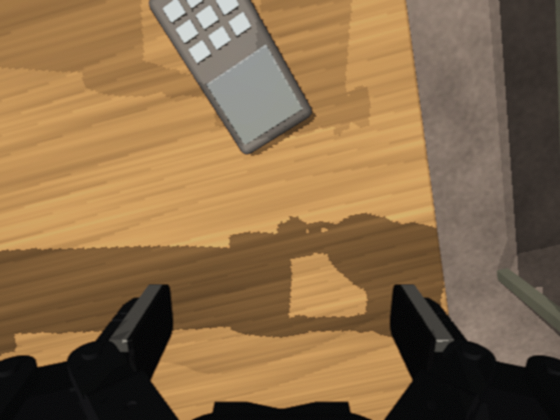

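The scene view shows these candidates:
- large kraft carton: scene (302,182), side (238,246)
- small kraft box: scene (289,148), side (206,315)
- purple box: scene (250,138), side (241,365)
- black box: scene (311,303), side (307,145)
- tray with a ribboned box in the background: scene (272,65)

I choose the large kraft carton with the white band and red square, which lies just in front of the gap. Next I'll check it in a close crop and measure.

```bash
cat > h.py <<'E'
import numpy as np,cv2
def ray(c,u,v):
    R=np.array(c["R"]);t=np.array(c["t"])
    d=R.T@np.array([(u-c["cx"])/c["fx"],(v-c["cy"])/c["fy"],1.]); return -R.T@t,d
def onz(c,uv,z):
    o,d=ray(c,*uv); return o+d*(z-o[2])/d[2]
def tri(c1,p1,c2,p2):
    o1,d1=ray(c1,*p1);o2,d2=ray(c2,*p2)
    A=np.stack([d1,-d2],1);s=np.linalg.lstsq(A,o2-o1,rcond=None)[0]
    a=o1+s[0]*d1;b=o2+s[1]*d2;return (a+b)/2,np.linalg.norm(a-b)
def proj(c,X):
    p=np.array(c["R"])@np.array(X)+np.array(c["t"]);return c["fx"]*p[0]/p[2]+c["cx"],c["fy"]*p[1]/p[2]+c["cy"]
E
python3 - <<'E'
import cv2,numpy as np
a=cv2.imread("pics/a_scene.png")[130:280,150:410]; b=cv2.imread("pics/a_side.png")[160:310,180:400]
a=cv2.resize(a,None,fx=3,fy=3,interpolation=cv2.INTER_CUBIC);b=cv2.resize(b,None,fx=3.5,fy=3.5,interpolation=cv2.INTER_CUBIC)
cv2.imwrite("pics/cr_a.png",a);cv2.imwrite("pics/cr_b.png",b)
E
```

```text
(no output)
```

View pics/cr_a.png

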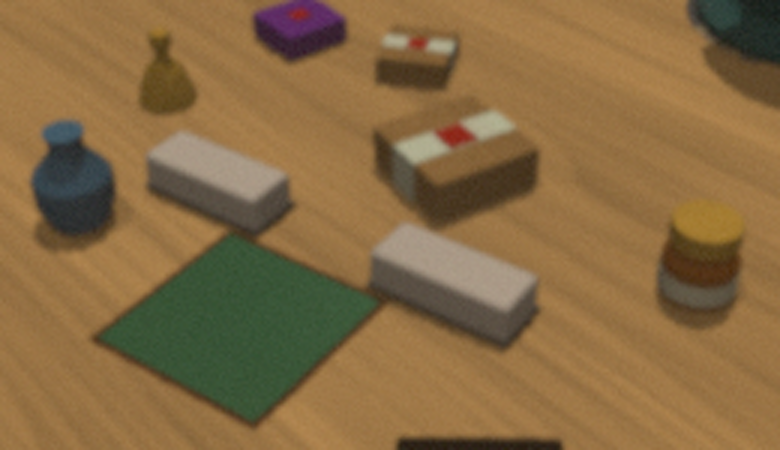

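View pics/cr_b.png

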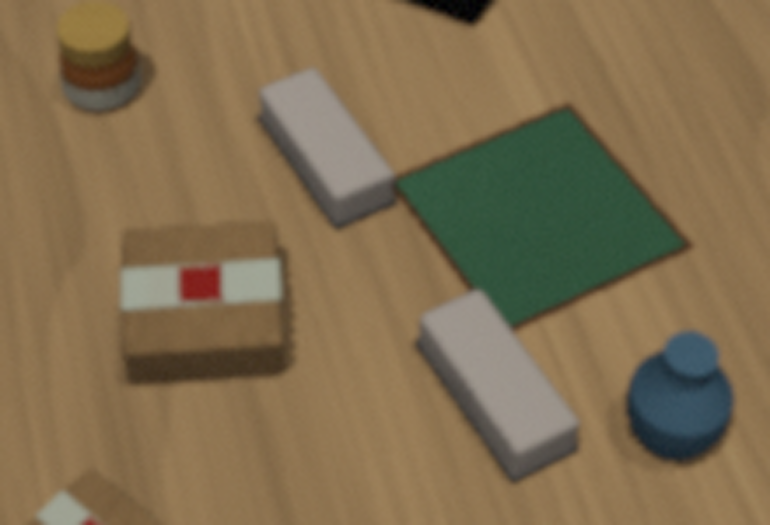

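The crops confirm the carton: kraft, a full white band and a red square. The mat, vase, bell and candle are also clear. Now the measurements.

```bash
cat > meas.py <<'E'
import numpy as np,cv2
from h import *
def blobs(m,amin=15):
    n,l,s,c=cv2.connectedComponentsWithStats(m.astype(np.uint8)); 
    return [(s[i,4],c[i].round(1),l==i) for i in range(1,n) if s[i,4]>=amin]
def hsv(im): return cv2.cvtColor(im,cv2.COLOR_BGR2HSV).astype(int)
def masks(im):
    H,S,V=np.moveaxis(hsv(im),2,0)
    return dict(green=(H>50)&(H<90)&(S>80)&(V>40), red=((H<6)|(H>174))&(S>150)&(V>80), white=(S<60)&(V>130))
def rect_z(c,mask,z):
    ct=max(cv2.findContours(mask.astype(np.uint8),cv2.RETR_EXTERNAL,cv2.CHAIN_APPROX_NONE)[0],key=len)[:,0]
    P=np.array([onz(c,p,z)[:2] for p in ct])
    return cv2.minAreaRect((P*1000).astype(np.float32))
E
python3 - <<'E'
from meas import *; from workcell import bot
C={n:bot.get_calibration(n) for n in("scene","side")}
for n in C:
    im=cv2.imread(f"pics/a_{n}.png"); M=masks(im); c=C[n]
    for k in M:
        for a,ce,m in blobs(M[k]):
            if n=="scene" and ce[1]<120: continue
            z={"green":0,"red":.036,"white":.034}[k]
            print(n,k,a,ce,onz(c,ce,z).round(4),rect_z(c,m,z))
E
```

```text
scene green 54 [445.5 144.3] [-0.004   0.0793  0.    ] ((0.3694915771484375, 83.085205078125), (81.85952758789062, 32.61332702636719), 17.340045928955078)
scene green 37 [434.2 145.1] [0.0226 0.0606 0.    ] ((27.17824935913086, 64.30386352539062), (57.94853210449219, 19.112648010253906), 24.94474983215332)
scene green 2732 [229.7 238. ] [ 0.6637 -0.0143  0.    ] ((659.8232421875, -18.498321533203125), (131.17514038085938, 131.614013671875), 13.047209739685059)
scene red 40 [301.2 174.8] [ 0.4343 -0.0432  0.036 ] ((434.1176452636719, -43.244808197021484), (19.978139877319336, 18.543977737426758), 74.14010620117188)
scene red 231 [310.5 296.4] [0.6722 0.2195 0.036 ] ((672.2233276367188, 219.4842987060547), (26.268417358398438, 27.739398956298828), 47.60944366455078)
scene white 20 [296.8 145. ] [ 0.3415 -0.1537  0.034 ] ((342.010498046875, -154.2886962890625), (10.622989654541016, 18.180477142333984), 46.9484748840332)
scene white 68 [312.4 171.2] [ 0.4021 -0.0385  0.034 ] ((402.02117919921875, -38.62286376953125), (24.096105575561523, 27.548030853271484), 77.69115447998047)
scene whit
[... 2544 characters left out ...]
 -50.54206085205078), (31.571176528930664, 33.885807037353516), 76.0479965209961)
side white 200 [222.3 241.7] [ 0.4057 -0.0389  0.034 ] ((406.012451171875, -38.70372009277344), (32.01350784301758, 35.28759765625), 79.46942901611328)
side white 903 [322.2 265.6] [ 0.5882 -0.1525  0.034 ] ((587.876953125, -149.79974365234375), (41.80768966674805, 106.9456787109375), 13.685705184936523)
side white 115 [197.5 306.7] [ 0.3307 -0.1772  0.034 ] ((330.5447082519531, -176.76341247558594), (20.808866500854492, 21.0245361328125), 36.13982009887695)
side white 117 [212.5 319.2] [ 0.3533 -0.2106  0.034 ] ((353.626953125, -210.60116577148438), (19.773141860961914, 21.814437866210938), 29.564495086669922)
```

The mat, blocks and carton sizes and heights agree across views. In divider axes the carton sits about (-128, +27) mm, yawed about -24°. I'll cross-check heights by triangulation and make the planning helper.

```bash
cat > plan.py <<'E'
import numpy as np
from scipy.spatial.transform import Rotation as Ro
from workcell import bot
O=np.array([.5645,-.0420]); A=np.radians(13.15)
ex=np.array([np.cos(A),np.sin(A)]);ey=np.array([-np.sin(A),np.cos(A)])
def w2d(p): d=np.asarray(p)[:2]-O; return np.array([d@ex,d@ey])
def d2w(p): return O+p[0]*ex+p[1]*ey
def rotd(yang):  # tool down, tool y at world heading yang (deg)
    a=np.radians(yang);y=np.array([np.cos(a),np.sin(a),0]);z=np.array([0,0,-1.]);return Ro.from_matrix(np.stack([np.cross(y,z),y,z],1))
def cur():
    s=bot.read_state();return s,np.array(s["tool_pos"]),Ro.from_rotvec(s["tcp_rot"])
def yang(R): y=R.as_matrix()[:,1];return np.degrees(np.arctan2(y[1],y[0]))
def report():
    s,p,R=cur();print("t",round(s["time"],2),"p",p.round(4),"div",(w2d(p)*1e3).round(1),"yang",yang(R).round(2),"tilt",np.degrees(np.arccos(-R.as_matrix()[2,2])).round(2),"F",np.round(s["wrist_force"],1),"w",round(s["width"],3),"q6",s["q"][5].round(2))
def rows(targets,n):  # targets: list of (p,yang), n rows for each
    s,p,R=cur(); S=[];G=[]
    for (tp,ty),k in zip(targets,n):
        tp=np.array(tp);T=rotd(ty);rv=(R.inv()*T).as_rotvec()
        p0,R0=p,R
        for i in range(k):
            Rn=R0*Ro.from_rotvec(rv*(i+1)/k);pn=p0+(tp-p0)*(i+1)/k
            S.append((R.inv().apply(pn-p)).round(4).tolist());G.append(np.degrees((R.inv()*Rn).as_rotvec()).round(2).tolist());p,R=pn,Rn
    print("S",S);print("G",G)
E
python3 - <<'E'
from meas import *; from plan import *
C={n:bot.get_calibration(n) for n in("scene","side")}
for nm,a,b in [("red",(301.2,174.8),(236.5,240.5)),("blockR",(222,185.5),(322.2,265.6)),("blockL",(301.4,218.8),(272.8,197.5)),("mat",(229.7,238),(333.4,221.3)),("smallred",None,None)]:
    if a: X,e=tri(C["scene"],a,C["side"],b);print(nm,X.round(4),round(e,4),(w2d(X)*1e3).round(1))
for nm,u in [("candle",(207,186)),("vase",(374,285)),("bell",(320,348))]: print(nm,(w2d(onz(C["side"],u,0))*1e3).round())
w=bot.get_calibration("wrist");s,p,R=cur();print("cam in tool",R.inv().apply(-np.array(w["R"]).T@w["t"]-p).round(3),"fwd",R.inv().apply(np.array(w["R"])[2]).round(2))
report()
rows([((.455,.09,.20),-11)],[16])
E
```

```text
red [ 0.4343 -0.0442  0.0352] 0.0016 [-127.3   27.5]
blockR [ 0.5885 -0.1461  0.0257] 0.0047 [  -0.4 -106.8]
blockL [0.5399 0.0616 0.0261] 0.0049 [ -0.4 106.5]
mat [ 0.6616 -0.0198 -0.0053] 0.0022 [99.6 -0.5]
candle [-109.  234.]
vase [  79. -186.]
bell [ -89. -248.]
cam in tool [ 0.077 -0.002 -0.157] fwd [-0.3   0.    0.95]
t 0.15 p [0.1654 0.6538 0.2165] div [-230.3  768.4] yang 75.8 tilt 0.1 F [ 0.3  0.8 -0.5] w 0.999 q6 -0.04
S [[-0.0262, -0.0297, 0.0011], [-0.0289, -0.0271, 0.0011], [-0.0313, -0.0243, 0.0011], [-0.0335, -0.0212, 0.0011], [-0.0353, -0.0179, 0.0011], [-0.0369, -0.0145, 0.0011], [-0.0381, -0.011, 0.0011], [-0.0389, -0.0073, 0.0011], [-0.0395, -0.0036, 0.001], [-0.0396, 0.0001, 0.001], [-0.0394, 0.0039, 0.001], [-0.0389, 0.0076, 0.001], [-0.038, 0.0112, 0.001], [-0.0368, 0.0148, 0.001], [-0.0352, 0.0182, 0.001], [-0.0333, 0.0214, 0.001]]
G [[-0.01, 0.0, 5.43], [-0.01, 0.0, 5.43], [-0.01, 0.0, 5.43], [-0.01, 0.0, 5.43], [-0.01, 0.0, 5.43], [-0.01, 0.0, 5.43], [-0.01, 0.0, 5.43], [-0.01, 0.0, 5.43], [-0.01, 0.0, 5.43], [-0.01, 0.0, 5.43], [-0.01, 0.0, 5.43], [-0.01, 0.0, 5.43], [-0.01, 0.0, 5.43], [-0.01, 0.0, 5.43], [-0.01, 0.0, 5.43], [-0.01, 0.0, 5.43]]
```

>>> arm_command(
  slide=[
    [-0.026,-0.03,0.001],
    [-0.029,-0.027,0.001],
    [-0.031,-0.024,0.001],
    [-0.033,-0.021,0.001],
    [-0.035,-0.018,0.001],
    [-0.037,-0.014,0.001],
    [-0.038,-0.011,0.001],
    [-0.039,-0.007,0.001],
  ],
  angular=[
    [0,0,5.4],
    [0,0,5.4],
    [0,0,5.4],
    [0,0,5.4],
    [0,0,5.4],
    [0,0,5.4],
    [0,0,5.4],
    [0,0,5.4],
  ],
  hand=[0.05,0.05,0.05,0.05,0.05,0.05,0.05,0.05],
)

```text
time: 0.95
tool_pos: [0.3083, 0.3647, 0.2044]
tcp_rot: [1.538, 2.739, -0.008]
wrist_force: [0.4, -0.1, -0.4]
width: 0.585
```

```bash
python3 -c "
from plan import *
report();rows([((.455,.09,.20),-11)],[8])"
```

```text
t 0.95 p [0.3083 0.3647 0.2044] div [-157.   454.3] yang 31.38 tilt 0.3 F [ 0.4 -0.1 -0.4] w 0.585 q6 0.27
S [[-0.0389, -0.0022, 0.0007], [-0.0389, 0.0014, 0.0006], [-0.0386, 0.005, 0.0006], [-0.038, 0.0085, 0.0006], [-0.037, 0.012, 0.0006], [-0.0358, 0.0153, 0.0006], [-0.0342, 0.0186, 0.0006], [-0.0323, 0.0217, 0.0006]]
G [[-0.02, 0.03, 5.3], [-0.02, 0.03, 5.3], [-0.02, 0.03, 5.3], [-0.02, 0.03, 5.3], [-0.02, 0.03, 5.3], [-0.02, 0.03, 5.3], [-0.02, 0.03, 5.3], [-0.02, 0.03, 5.3]]
```

Tracking is good.

>>> arm_command(
  slide=[
    [-0.039,-0.002,0.001],
    [-0.039,0.001,0.001],
    [-0.039,0.005,0.001],
    [-0.038,0.009,0.001],
    [-0.037,0.012,0.001],
    [-0.036,0.015,0.0],
    [-0.034,0.019,0.0],
    [-0.032,0.022,0.0],
  ],
  angular=[
    [0,0,5.3],
    [0,0,5.3],
    [0,0,5.3],
    [0,0,5.3],
    [0,0,5.3],
    [0,0,5.3],
    [0,0,5.3],
    [0,0,5.3],
  ],
  hand=[0.05,0.05,0.05,0.05,0.05,0.05,0.05,0.05],
)

```text
time: 1.75
tool_pos: [0.4543, 0.0748, 0.199]
tcp_rot: [2.453, 1.959, -0.007]
wrist_force: [0.0, -0.2, 0.3]
width: 0.585
```

```bash
python3 - <<'E'
from meas import *; from plan import *
report(); c=bot.get_calibration("wrist");im=bot.read_camera("wrist")[:,:,::-1].copy();cv2.imwrite("pics/w1.png",im)
M=masks(im)
for k,z in (("red",.036),("white",.036),("green",0)):
  for a,ce,m in blobs(M[k],60): print(k,a,ce,onz(c,ce,z).round(4),(w2d(onz(c,ce,z))*1e3).round(1),np.round(rect_z(c,m,z)[1]+(rect_z(c,m,z)[2],),1))
E
```

```text
t 1.75 p [0.4543 0.0748 0.199 ] div [-80.7 138.8] yang -12.76 tilt 0.27 F [ 0.  -0.2  0.3] w 0.585 q6 0.34
red 553 [287.9 310.5] [ 0.4337 -0.0461  0.036 ] [-128.3   25.8] [24.3 24.1 78.2]
white 5822 [377.2 179.1] [0.5368 0.0636 0.036 ] [ -2.9 109.1] [ 42.8 105.1  13.3]
white 2012 [287.9 310. ] [ 0.4338 -0.0456  0.036 ] [-128.1   26.3] [30.5 95.3 79.3]
white 754 [440.4 328.5] [ 0.576  -0.0989  0.036 ] [ -1.7 -58. ] [42.3 25.4 13.4]
green 15997 [498.  221.3] [ 0.6555 -0.0149  0.    ] [94.8  5.7] [136.3 136.   13.3]
```

View pics/w1.png

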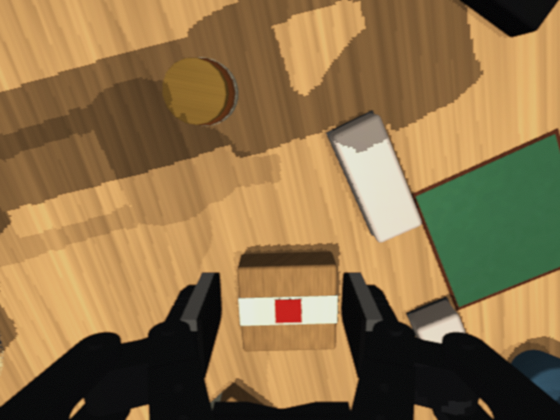

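The wrist view shows the carton at (288,310) between the fingers, the left block at (375,190), the mat at (498,221) and the candle at (200,90). The carton works out at (-128, +26.5) mm and -24° in divider axes. 

Plan: push its left face along an arc so that it ends square on the gap's centre line, then push it straight through from behind.

```bash
python3 -c "
from plan import *
rows([((.4465,.023,.018),-10.8)],[8])"
```

```text
S [[-0.0058, -0.0, 0.0227], [-0.0058, -0.0, 0.0227], [-0.0059, -0.0, 0.0227], [-0.0059, -0.0001, 0.0227], [-0.0059, -0.0001, 0.0227], [-0.0059, -0.0001, 0.0227], [-0.006, -0.0001, 0.0227], [-0.006, -0.0002, 0.0227]]
G [[0.02, 0.06, -0.29], [0.02, 0.06, -0.29], [0.02, 0.06, -0.29], [0.02, 0.06, -0.29], [0.02, 0.06, -0.29], [0.02, 0.06, -0.29], [0.02, 0.06, -0.29], [0.02, 0.06, -0.29]]
```

>>> arm_command(
  slide=[
    [-0.006,0,0.025],
    [-0.006,0,0.025],
    [-0.006,0,0.025],
    [-0.006,0,0.025],
    [-0.005,0,0.025],
    [-0.005,0,0.025],
    [-0.005,0,0.015],
    [-0.003,0,0.005],
  ],
  angular=[
    [0,0,-0.3],
    [0,0,-0.3],
    [0,0,-0.3],
    [0,0,-0.3],
    [0,0,-0.3],
    [0,0,-0.3],
    [0,0,0],
    [0,0,0],
  ],
  hand=[0.05,0.05,0.05,0.05,0.05,0.05,0.05,0.05],
)

```text
time: 2.6
tool_pos: [0.45, 0.0236, 0.0251]
tcp_rot: [2.426, 1.981, -0.002]
wrist_force: [0.4, 0.0, -1.2]
width: 0.585
```

```bash
cat > look.py <<'E'
import sys
from meas import *; from plan import *
report()
def look(tag,cams=("wrist","side","scene")):
  for n in cams:
    c=bot.get_calibration(n);im=bot.read_camera(n)[:,:,::-1].copy();cv2.imwrite(f"pics/{tag}_{n}.png",im)
    M=masks(im)
    for a,ce,m in blobs(M["red"],20):
        X=onz(c,ce,.036);d=w2d(X)*1e3
        if abs(d[1])<60: print(n,"red",a,ce,X.round(4),"div",d.round(1))
    # band: white blob near red
    H,S,V=np.moveaxis(hsv(im),2,0);
    m=(M["white"]|M["red"])
    for a,ce,mm in blobs(m,60):
        if (mm&M["red"]).sum()>15:
            r=rect_z(c,mm,.036);ang=r[2] if r[1][0]>r[1][1] else r[2]-90
            print(n,"band",np.round(r[0],1),np.round(r[1],1),"rel yaw",round(ang-np.degrees(A),1),"div",(w2d(np.array(r[0])/1e3)*1e3).round(1))
if __name__=="__main__": look(sys.argv[1],sys.argv[2:] or ("wrist","side","scene"))
E
python3 look.py w2
```

```text
t 2.6 p [0.45   0.0236 0.0251] div [-96.6  90. ] yang -11.52 tilt 0.55 F [ 0.4  0.  -1.2] w 0.585 q6 0.21
wrist red 736 [277.7 399.3] [ 0.4356 -0.0384  0.036 ] div [-124.7   32.9]
wrist band [437.5 -37.8] [12.6 71.2] rel yaw -25.0 div [-122.7   33. ]
side red 80 [236.5 240.5] [ 0.4349 -0.0454  0.036 ] div [-127.    26.2]
side band [673.3 216.4] [28.7 27.3] rel yaw 35.2 div [164.7 226.9]
side band [434.8 -45.3] [18.3 20. ] rel yaw -28.8 div [-127.    26.3]
side band [ 349.  -205.3] [20.9 36.5] rel yaw -68.8 div [-247. -110.]
side band [ 384.9 -307.3] [14.4 14.8] rel yaw -19.0 div [-235.2 -217.5]
scene band [672.1 219.6] [26.3 28.2] rel yaw -55.5 div [164.3 230.3]
```

View pics/w2_wrist.png

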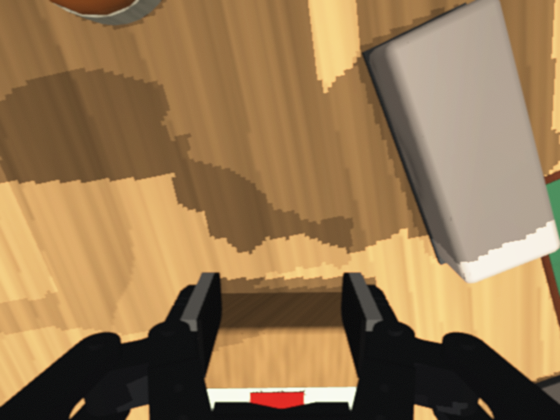

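View pics/w2_side.png

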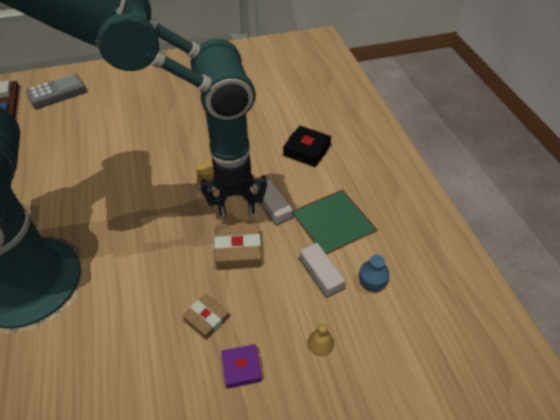

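```bash
cat > arc.py <<'E'
from plan import *
c=np.array([-128,26.5]);th=np.radians(-24.)
bx=lambda t:np.array([np.cos(t),np.sin(t)]);n=lambda t:np.array([-np.sin(t),np.cos(t)])
def T(dc,t,off,lat=0,z=.018):  # tcp target from carton pose, pushing left face
    p=d2w((dc+off*n(t)+lat*bx(t))/1e3);return ((p[0],p[1],z),np.degrees(t+A))
c1=c-3*n(th);R=58.;COR=c1+R*bx(th)
def carc(f): t=th*(1-f);return COR-R*bx(t),t
E
python3 - <<'E'
from arc import *
rows([T(c,th,60)],[4])
rows([T(c,th,60),T(c1,th,58)],[4,4])
E
```

```text
S [[-0.0028, -0.0011, 0.0023], [-0.0028, -0.0011, 0.0023], [-0.0028, -0.0011, 0.0023], [-0.0028, -0.0012, 0.0023]]
G [[0.14, 0.09, -0.17], [0.14, 0.09, -0.17], [0.14, 0.09, -0.17], [0.14, 0.09, -0.17]]
S [[-0.0028, -0.0011, 0.0023], [-0.0028, -0.0011, 0.0023], [-0.0028, -0.0011, 0.0023], [-0.0028, -0.0012, 0.0023], [-0.0012, 0.0, -0.0], [-0.0012, 0.0, -0.0], [-0.0013, -0.0, -0.0], [-0.0012, 0.0, -0.0]]
G [[0.14, 0.09, -0.17], [0.14, 0.09, -0.17], [0.14, 0.09, -0.17], [0.14, 0.09, -0.17], [-0.0, -0.0, -0.0], [-0.0, -0.0, -0.0], [-0.0, -0.0, -0.0], [-0.0, -0.0, -0.0]]
```

>>> arm_command(
  slide=[
    [-0.003,-0.001,0.002],
    [-0.003,-0.001,0.002],
    [-0.003,-0.001,0.002],
    [-0.002,-0.001,0.001],
    [-0.001,0,0],
    [-0.001,0,0],
    [-0.001,0,0],
    [-0.001,0,0],
  ],
  angular=[
    [0.14,0.09,-0.15],
    [0.14,0.09,-0.15],
    [0.14,0.09,-0.15],
    [0.14,0.09,-0.15],
    [0,0,0],
    [0,0,0],
    [0,0,0],
    [0,0,0],
  ],
  hand=[0.05,0.05,0.05,0.05,0.05,0.05,0.05,0.05],
)

```text
time: 3.55
tool_pos: [0.4488, 0.0093, 0.024]
tcp_rot: [2.418, 1.999, 0.01]
wrist_force: [0.4, -0.0, -0.0]
width: 0.584
```

```bash
python3 - <<'E'
from arc import *
report()
rows([T(c1,th,58)],[2])
rows([T(*carc(f),58) for f in np.arange(1,9)/16],[1]*8)
E
python3 look.py w3 side
```

```text
t 3.55 p [0.4488 0.0093 0.024 ] div [-101.    76.2] yang -10.83 tilt 0.46 F [ 0.4 -0.  -0. ] w 0.584 q6 0.15
S [[-0.0007, -0.0022, 0.003], [-0.0007, -0.0022, 0.003]]
G [[0.22, -0.06, 0.01], [0.22, -0.06, 0.01]]
S [[-0.003, -0.006, 0.0059], [-0.0015, -0.0015, -0.0], [-0.0015, -0.0015, 0.0], [-0.0015, -0.0015, 0.0], [-0.0015, -0.0015, 0.0], [-0.0015, -0.0015, -0.0], [-0.0015, -0.0015, 0.0], [-0.0015, -0.0015, -0.0]]
G [[0.45, -0.12, -1.48], [0.0, -0.0, -1.5], [-0.0, 0.0, -1.5], [-0.0, 0.0, -1.5], [-0.0, 0.0, -1.5], [0.0, -0.0, -1.5], [-0.0, 0.0, -1.5], [0.0, -0.0, -1.5]]
t 3.55 p [0.4488 0.0093 0.024 ] div [-101.    76.2] yang -10.83 tilt 0.46 F [ 0.4 -0.  -0. ] w 0.584 q6 0.15
side red 80 [236.5 240.5] [ 0.4349 -0.0454  0.036 ] div [-127.    26.2]
side band [673.3 216.4] [28.7 27.3] rel yaw 35.2 div [164.7 226.9]
side band [434.8 -45.3] [18.3 20. ] rel yaw -28.8 div [-127.    26.3]
side band [ 349.1 -205.3] [20.9 36.5] rel yaw -68.8 div [-247. -110.]
side band [ 385.  -307.4] [14.7 14.3] rel yaw 73.0 div [-235.1 -217.6]
```

>>> arm_command(
  slide=[
    [-0.001,-0.003,0.003],
    [-0.001,-0.003,0.003],
    [-0.001,-0.003,0.003],
    [-0.001,-0.002,0.003],
    [-0.001,0,0.002],
    [-0.001,0,0.002],
    [-0.001,0,0.001],
    [-0.001,0,0.001],
  ],
  angular=[
    [0,0,0],
    [0,0,0],
    [0,0,0],
    [0,0,0],
    [0,0,0],
    [0,0,0],
    [0,0,0],
    [0,0,0],
  ],
  hand=[0.05,0.05,0.05,0.05,0.05,0.05,0.05,0.05],
)

```text
time: 4.4
tool_pos: [0.4449, 0.0082, 0.0195]
tcp_rot: [2.423, 1.991, 0.034]
wrist_force: [-2.1, 4.2, 8.1]
width: 0.587
```

```bash
python3 look.py w4 side
```

```text
t 4.4 p [0.4449 0.0082 0.0195] div [-105.    76.1] yang -11.18 tilt 1.26 F [-2.1  4.2  8.1] w 0.587 q6 0.14
side red 80 [236.5 240.5] [ 0.4349 -0.0454  0.036 ] div [-127.    26.2]
side band [673.3 216.4] [28.7 27.3] rel yaw 35.2 div [164.7 226.9]
side band [434.8 -45.3] [18.3 20. ] rel yaw -28.8 div [-127.    26.3]
side band [ 349.1 -205.3] [20.9 36.5] rel yaw -68.8 div [-247. -110.]
side band [ 385.  -307.4] [14.7 14.3] rel yaw 73.0 div [-235.1 -217.6]
```

```bash
python3 look.py w5 wrist; python3 - <<'E'
import cv2
a=cv2.imread("pics/w4_side.png")[150:280,160:320];cv2.imwrite("pics/w4c.png",cv2.resize(a,None,fx=4.5,fy=4.5,interpolation=cv2.INTER_CUBIC))
E
```

```text
t 4.45 p [0.445  0.0082 0.0194] div [-105.    76.1] yang -11.19 tilt 1.27 F [-3.5  4.1  9.4] w 0.584 q6 0.14
wrist red 1856 [280.7 389.6] [ 0.4344 -0.0428  0.036 ] div [-126.9   28.8]
wrist band [434.8 -41.9] [22.6 69.5] rel yaw -25.2 div [-126.3   29.6]
```

View pics/w4c.png

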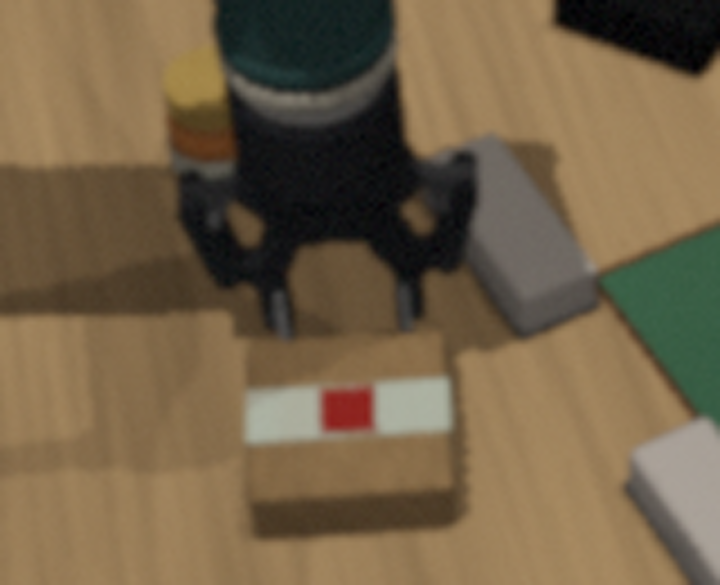

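View pics/w5_wrist.png

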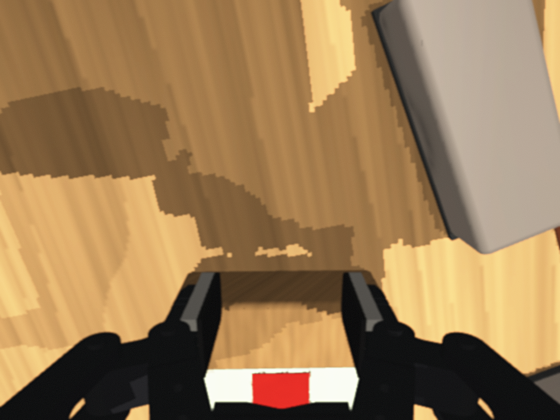

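Fz rose to 8–9 N although the carton hasn't moved, so the tips are probably touching the counter. I'll raise the hand a few mm, level it and check.

```bash
python3 - <<'E'
from arc import *
s,p,R=cur()
rows([((p[0],p[1],.026),-10.8)],[4])
E
```

```text
S [[0.0, 0.0, -0.0016], [0.0, 0.0, -0.0016], [0.0, 0.0, -0.0016], [0.0, 0.0, -0.0016]]
G [[0.25, -0.19, -0.1], [0.25, -0.19, -0.1], [0.25, -0.19, -0.1], [0.25, -0.19, -0.1]]
```

>>> arm_command(
  slide=[
    [0,0,-0.002],
    [0,0,-0.002],
    [0,0,-0.001],
    [0,0,0],
    [0,0,0],
    [0,0,0],
    [0,0,0],
    [0,0,0],
  ],
  angular=[
    [0.4,-0.3,0],
    [0.4,-0.3,0],
    [0.4,-0.2,0],
    [0.2,-0.1,0],
    [0.2,0,0],
    [0,0,0],
    [0,0,0],
    [0,0,0],
  ],
  hand=[0.05,0.05,0.05,0.05,0.05,0.05,0.05,0.05],
)

```text
time: 5.3
tool_pos: [0.4433, 0.0082, 0.0235]
tcp_rot: [-2.42, -1.989, 0.019]
wrist_force: [0.1, -0.5, 0.2]
width: 0.59
```

```bash
python3 look.py w6 side |head -3
```

```text
t 5.3 p [0.4433 0.0082 0.0235] div [-106.6   76.5] yang -11.15 tilt 0.87 F [ 0.1 -0.5  0.2] w 0.59 q6 0.16
side red 79 [236.6 240.5] [ 0.4351 -0.0455  0.036 ] div [-126.8   26.1]
side band [673.1 216.6] [28.5 28.2] rel yaw 34.0 div [164.6 227.1]
```

>>> arm_command(
  slide=[
    [-0.002,0,0],
    [-0.002,0,0],
    [-0.002,0,0],
    [-0.002,0,0],
    [0,0,0],
    [0,0,0],
    [0,0,0],
    [0,0,0],
  ],
  angular=[
    [-0.2,0,0],
    [-0.2,0,0],
    [-0.2,0,0],
    [0,0,0],
    [0,0,0],
    [0,0,0],
    [0,0,0],
    [0,0,0],
  ],
  hand=[0.05,0.05,0.05,0.05,0.05,0.05,0.05,0.05],
)

```text
time: 6.15
tool_pos: [0.4414, -0.0006, 0.0235]
tcp_rot: [-2.427, -1.995, 0.008]
wrist_force: [0.1, -1.8, 0.3]
width: 0.58
```

```bash
python3 look.py w7 side wrist|head -12
```

```text
t 6.15 p [ 0.4414 -0.0006  0.0235] div [-110.4   68.3] yang -11.17 tilt 0.29 F [ 0.1 -1.8  0.3] w 0.58 q6 0.14
side red 79 [236.6 240.5] [ 0.4351 -0.0455  0.036 ] div [-126.8   26.1]
side band [673.  216.6] [28.6 28.1] rel yaw 34.4 div [164.5 227.2]
side band [434.9 -45.4] [18.3 19.8] rel yaw -28.8 div [-127.    26.2]
side band [ 349.4 -205.9] [20.9 37.8] rel yaw -68.8 div [-246.7 -110.6]
side band [ 384.9 -307.4] [14.7 14.5] rel yaw 73.0 div [-235.3 -217.5]
wrist red 2522 [283.6 372.3] [ 0.4335 -0.0464  0.036 ] div [-128.5   25.6]
wrist band [432.4 -45.8] [30.2 72. ] rel yaw -24.1 div [-129.5   26.4]
```

View pics/w7_wrist.png

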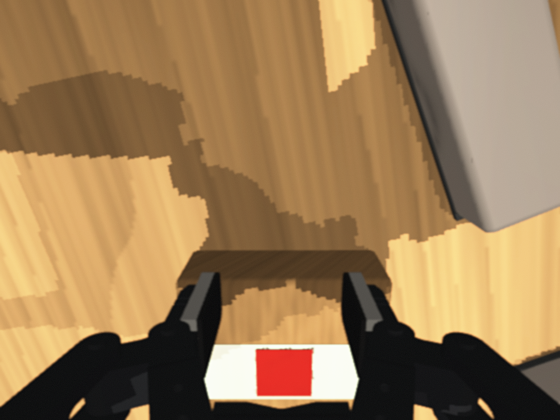

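```bash
python3 - <<'E'
from h import *;from plan import *
c=bot.get_calibration("wrist");s,p,R=cur()
for x in(-.011,0,.011):
  for z in (-.02,-.011,0,.008): print(x,z,[np.round(proj(c,p+R.apply([x,y,z])),0) for y in(-.025,.025)])
for z in(0,.018,.036): print(z,w2d(onz(c,(215,272),z))*1e3,w2d(onz(c,(345,272),z))*1e3, "near", w2d(onz(c,(280,250),z))*1e3,w2d(onz(c,(280,283),z))*1e3)
E
python3 - <<'E'
import cv2
a=cv2.imread("pics/w7_wrist.png")[235:420,130:430];cv2.imwrite("pics/w7c.png",cv2.resize(a,None,fx=2.6,fy=2.6,interpolation=cv2.INTER_CUBIC))
a=cv2.imread("pics/w7_side.png")[150:280,160:320];cv2.imwrite("pics/w7s.png",cv2.resize(a,None,fx=4.5,fy=4.5,interpolation=cv2.INTER_CUBIC))
E
```

```text
-0.011 -0.02 [array([221., 314.]), array([341., 314.])]
-0.011 -0.011 [array([224., 303.]), array([338., 303.])]
-0.011 0 [array([228., 291.]), array([335., 291.])]
-0.011 0.008 [array([230., 283.]), array([333., 283.])]
0 -0.02 [array([220., 291.]), array([343., 291.])]
0 -0.011 [array([223., 280.]), array([339., 280.])]
0 0 [array([227., 269.]), array([336., 269.])]
0 0.008 [array([229., 262.]), array([334., 262.])]
0.011 -0.02 [array([218., 266.]), array([344., 266.])]
0.011 -0.011 [array([222., 257.]), array([341., 257.])]
0.011 0 [array([226., 247.]), array([337., 247.])]
0.011 0.008 [array([228., 240.]), array([335., 240.])]
0 [-147.73303542   70.98830068] [-85.17603733  42.89486341] near [-111.26878195   68.35423301] [-119.0923592    51.05160293]
0.018 [-140.87165646   77.56159306] [-84.57470872  52.27945328] near [-108.05636426   75.19111534] [-115.09703969   59.61995158]
0.036 [-134.01027751   84.13488543] [-83.97338011  61.66404315] near [-104.84394657   82.02799768] [-111.10172018   68.18830024]
```

View pics/w7c.png

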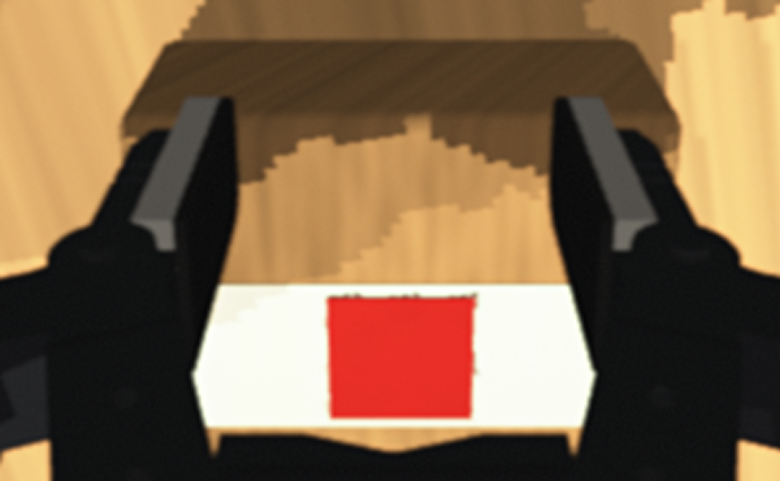

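View pics/w7s.png

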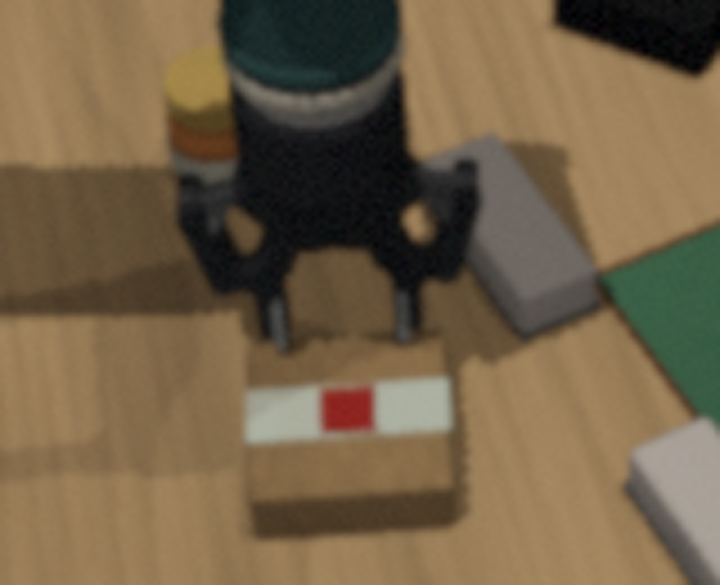

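```bash
python3 - <<'E'
from h import *;from plan import *
w=bot.get_calibration("wrist");c=bot.get_calibration("side");s,p,R=cur()
for a,b in [((221,314),(223.8,227.3)),((341,314),(248.5,225.3))]:
    X,e=tri(w,a,c,b);print(X.round(4),e.round(4),"tool",R.inv().apply(X-p).round(4))
E
```

```text
[ 0.415  -0.0077  0.0416] 0.0016 tool [-0.0122 -0.0246 -0.0179]
[ 0.4657 -0.0171  0.0419] 0.0038 tool [-0.0117  0.027  -0.0185]
```

Triangulation shows the fingertips at tool z ≈ -18 mm with this opening. That puts them at 42 mm height, just over the carton's top, so the 8 mm ahead in the text doesn't hold here. The Fz was light contact with the carton's top edge, and the carton hasn't moved. I'll back out sideways, then go lower, to TCP z ≈ -0.002.

>>> arm_command(
  slide=[
    [0.004,0,-0.002],
    [0.005,0,0],
    [0.005,0,0],
    [0.005,0,0],
    [0.004,0,0],
    [0.002,0,0],
    [0,0,0],
    [0,0,0],
  ],
  angular=[
    [0,0,0],
    [0,0,0],
    [0,0,0],
    [0,0,0],
    [0,0,0],
    [0,0,0],
    [0,0,0],
    [0,0,0],
  ],
  hand=[0.05,0.05,0.05,0.05,0.05,0.05,0.05,0.05],
)

```text
time: 7.05
tool_pos: [0.4469, 0.027, 0.0256]
tcp_rot: [-2.426, -1.996, 0.008]
wrist_force: [0.8, -0.0, 0.5]
width: 0.584
```

```bash
python3 - <<'E'
from arc import *
report()
s,p,R=cur();d=w2d(p)*1e3-c;print("n",d@n(th),"bx",d@bx(th))
rows([T(c,th,65,0,-.002)],[8])
E
```

```text
t 7.05 p [0.4469 0.027  0.0256] div [-98.9  93.9] yang -11.1 tilt 0.28 F [ 0.8 -0.   0.5] w 0.584 q6 0.2
n 73.43390233430749 bx -0.8054649143547888
S [[-0.001, 0.0001, 0.0035], [-0.001, 0.0001, 0.0035], [-0.001, 0.0001, 0.0035], [-0.001, 0.0001, 0.0035], [-0.001, 0.0001, 0.0035], [-0.001, 0.0001, 0.0035], [-0.0011, 0.0001, 0.0035], [-0.0011, 0.0001, 0.0035]]
G [[-0.02, 0.03, -0.03], [-0.02, 0.03, -0.03], [-0.02, 0.03, -0.03], [-0.02, 0.03, -0.03], [-0.02, 0.03, -0.03], [-0.02, 0.03, -0.03], [-0.02, 0.03, -0.03], [-0.02, 0.03, -0.03]]
```

>>> arm_command(
  slide=[
    [0,0,0.005],
    [0,0,0.005],
    [0,0,0.005],
    [0,0,0.005],
    [0,0,0.004],
    [-0.002,0,0.003],
    [-0.003,0,0.002],
    [-0.002,0,0.001],
  ],
  angular=[
    [0,0,0],
    [0,0,0],
    [0,0,0],
    [0,0,0],
    [0,0,0],
    [0,0,0],
    [0,0,0],
    [0,0,0],
  ],
  hand=[0.05,0.05,0.05,0.05,0.05,0.05,0.05,0.05],
)

```text
time: 7.85
tool_pos: [0.4445, 0.0191, -0.0077]
tcp_rot: [-2.425, -1.995, 0.01]
wrist_force: [0.1, 0.0, 0.2]
width: 0.584
```

```bash
python3 look.py w8 side wrist|head -3;  python3 - <<'E'
from arc import *
s,p,R=cur();d=w2d(p)*1e3-c;print("n",d@n(th),"bx",d@bx(th))
E
```

```text
t 7.85 p [ 0.4445  0.0191 -0.0077] div [-103.    86.8] yang -11.12 tilt 0.36 F [0.1 0.  0.2] w 0.584 q6 0.19
side red 80 [236.5 240.5] [ 0.4349 -0.0454  0.036 ] div [-127.    26.2]
side band [673.3 216.4] [28.7 27.3] rel yaw 35.2 div [164.7 226.9]
n 65.18974732256436 bx -1.6600272525436919
```

View pics/w8_wrist.png

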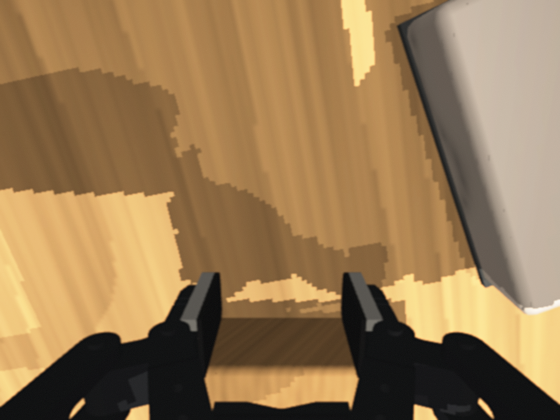

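Now the tips are at about 10 mm height, in front of the left face (carton lower edge at row 318). Next: push in about 8 mm and start the arc.

>>> arm_command(
  slide=[
    [-0.002,0,0],
    [-0.002,0,0],
    [-0.002,0,0],
    [-0.002,0,0],
    [-0.001,0,0],
    [-0.001,0,0],
    [0,0,0],
    [0,0,0],
  ],
  angular=[
    [0,0,0],
    [0,0,0],
    [0,0,0],
    [0,0,0],
    [0,0,0],
    [0,0,0],
    [0,0,0],
    [0,0,0],
  ],
  hand=[0.05,0.05,0.05,0.05,0.05,0.05,0.05,0.05],
)

```text
time: 8.75
tool_pos: [0.4432, 0.0093, -0.007]
tcp_rot: [-2.427, -1.993, 0.005]
wrist_force: [0.9, 1.8, -1.0]
width: 0.585
```

```bash
python3 look.py w9 side |head -3;  python3 - <<'E'
from arc import *
s,p,R=cur();d=w2d(p)*1e3-c;print("n",d@n(th),"bx",d@bx(th))
rows([T(*carc(f),58,0,-.007) for f in np.arange(1,9)/16],[1]*8)
E
```

```text
t 8.75 p [ 0.4432  0.0093 -0.007 ] div [-106.4   77.5] yang -11.21 tilt 0.2 F [ 0.9  1.8 -1. ] w 0.585 q6 0.16
side red 83 [236.6 242.1] [ 0.4342 -0.0495  0.036 ] div [-128.6   22.3]
side band [673.  216.6] [28.6 28.1] rel yaw 34.4 div [164.5 227.2]
n 55.43640780828888 bx -1.0308487396282413
S [[-0.002, -0.0005, 0.0], [-0.0015, -0.0015, -0.0], [-0.0015, -0.0015, -0.0], [-0.0015, -0.0015, 0.0], [-0.0015, -0.0015, -0.0], [-0.0015, -0.0015, 0.0], [-0.0015, -0.0015, 0.0], [-0.0015, -0.0015, -0.0]]
G [[-0.17, 0.11, -1.86], [0.0, -0.0, -1.5], [0.0, -0.0, -1.5], [-0.0, 0.0, -1.5], [0.0, -0.0, -1.5], [-0.0, -0.0, -1.5], [0.0, 0.0, -1.5], [-0.0, -0.0, -1.5]]
```

>>> arm_command(
  slide=[
    [-0.0015,-0.0015,0],
    [-0.0015,-0.0015,0],
    [-0.0015,-0.0015,0],
    [-0.0015,-0.0015,0],
    [-0.0015,-0.0015,0],
    [-0.0015,-0.0015,0],
    [-0.0015,-0.0015,0],
    [-0.0015,-0.0015,0],
  ],
  angular=[
    [0,0,-1.5],
    [0,0,-1.5],
    [0,0,-1.5],
    [0,0,-1.5],
    [0,0,-1.5],
    [0,0,-1.5],
    [0,0,-1.5],
    [0,0,-1.5],
  ],
  hand=[0.05,0.05,0.05,0.05,0.05,0.05,0.05,0.05],
)

```text
time: 9.6
tool_pos: [0.4284, -0.0014, -0.007]
tcp_rot: [-2.185, -2.253, 0.006]
wrist_force: [0.4, 1.9, -0.3]
width: 0.586
```

```bash
python3 look.py w10 side wrist|grep -v "side band";  python3 - <<'E'
from arc import *
s,p,R=cur();d=w2d(p)*1e3-c;print("n",d@n(th),"bx",d@bx(th))
rows([T(*carc(f),59,0,-.007) for f in np.arange(9,17)/16],[1]*8)
E
```

```text
t 9.6 p [ 0.4284 -0.0014 -0.007 ] div [-123.3   70.5] yang 1.75 tilt 0.28 F [ 0.4  1.9 -0.3] w 0.586 q6 -0.09
side red 84 [237.2 246.6] [ 0.4329 -0.0613  0.036 ] div [-132.5   11.2]
n 41.97299802048457 bx -13.76395822891978
S [[-0.0015, 0.0013, -0.0], [-0.0015, -0.0015, -0.0], [-0.0015, -0.0015, -0.0], [-0.0015, -0.0015, 0.0], [-0.0015, -0.0015, -0.0], [-0.0015, -0.0015, -0.0], [-0.0015, -0.0015, 0.0], [-0.0015, -0.0015, -0.0]]
G [[-0.3, 0.02, -0.98], [0.0, -0.0, -1.5], [0.0, -0.0, -1.5], [-0.0, 0.0, -1.5], [-0.0, -0.0, -1.5], [0.0, 0.0, -1.5], [-0.0, -0.0, -1.5], [0.0, 0.0, -1.5]]
```

View pics/w10_wrist.png

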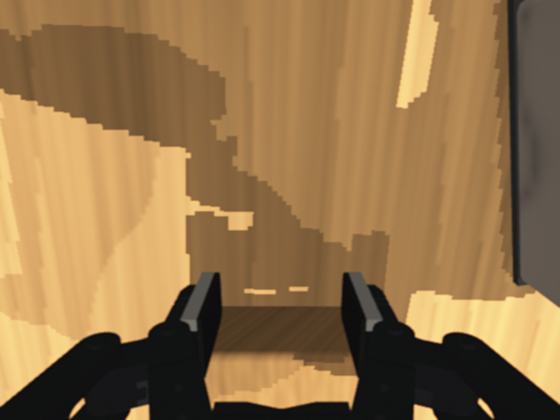

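The carton follows flush with the fingers and has moved to (-132, 11). I'll push the second half of the arc.

>>> arm_command(
  slide=[
    [-0.0015,0,0],
    [-0.0015,-0.001,0],
    [-0.0015,-0.0015,0],
    [-0.0015,-0.0015,0],
    [-0.0015,-0.0015,0],
    [-0.0015,-0.0015,0],
    [-0.0015,-0.0015,0],
    [-0.0015,-0.001,0],
  ],
  angular=[
    [0,0,-1.4],
    [0,0,-1.4],
    [0,0,-1.4],
    [0,0,-1.4],
    [0,0,-1.4],
    [0,0,-1.4],
    [0,0,-1.4],
    [0,0,-1.4],
  ],
  hand=[0.05,0.05,0.05,0.05,0.05,0.05,0.05,0.05],
)

```text
time: 10.5
tool_pos: [0.4187, -0.0146, -0.007]
tcp_rot: [-1.936, -2.466, 0.006]
wrist_force: [-1.1, 4.1, 1.7]
width: 0.585
```

```bash
python3 look.py w11 side |grep -v "side band";  python3 - <<'E'
import cv2
a=cv2.imread("pics/w11_side.png")[150:300,160:360];cv2.imwrite("pics/w11c.png",cv2.resize(a,None,fx=3.8,fy=3.8,interpolation=cv2.INTER_CUBIC))
E
```

```text
t 10.5 p [ 0.4187 -0.0146 -0.007 ] div [-135.7   59.9] yang 13.74 tilt 0.44 F [-1.1  4.1  1.7] w 0.585 q6 -0.33
side red 86 [239.3 250.9] [ 0.4347 -0.0732  0.036 ] div [-133.5   -0.8]
```

View pics/w11c.png

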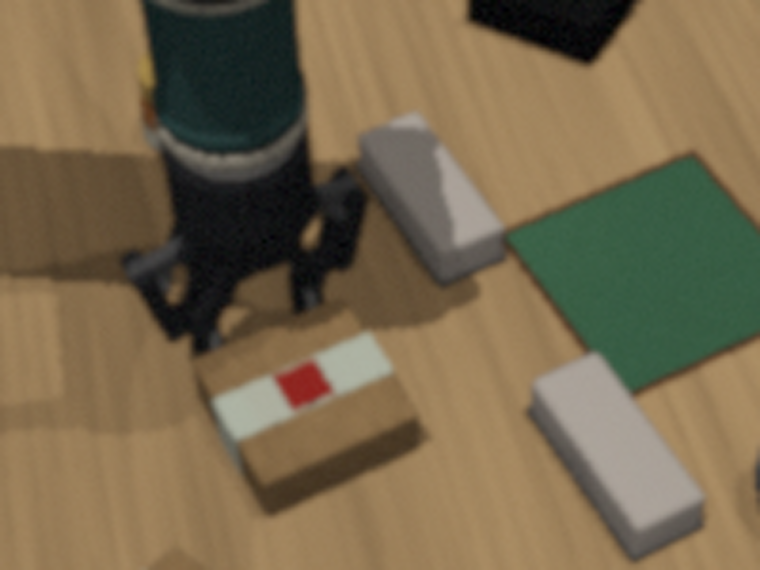

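The carton now sits square at about (-133.5, -1) mm. Next: retract, lift and go round to the back.

```bash
python3 - <<'E'
from plan import *
s,p,R=cur()
a=d2w([-.136,.078]);b=d2w([-.165,.06]);e=d2w([-.201,0.])
rows([((*a,-.005),13.2),((*b,.06),-10),((*e,.06),-76.85)],[3,4,9])
print(np.hypot(*e))
E
```

```text
S [[0.0061, 0.0, -0.0007], [0.0061, -0.0, -0.0007], [0.0061, -0.0, -0.0007], [-0.0045, -0.0073, -0.0163], [-0.0052, -0.0068, -0.0162], [-0.0059, -0.0062, -0.0163], [-0.0065, -0.0056, -0.0163], [-0.0077, -0.0011, -0.0], [-0.0078, -0.0001, -0.0], [-0.0077, 0.001, -0.0], [-0.0075, 0.0019, -0.0], [-0.0072, 0.0029, 0.0], [-0.0068, 0.0038, 0.0], [-0.0062, 0.0047, 0.0], [-0.0056, 0.0054, 0.0], [-0.0048, 0.0061, 0.0]]
G [[-0.14, -0.05, 0.2], [-0.14, -0.05, 0.2], [-0.14, -0.05, 0.2], [-0.0, -0.0, 5.8], [-0.0, -0.0, 5.8], [-0.0, -0.0, 5.8], [-0.0, -0.0, 5.8], [0.0, -0.0, 7.43], [0.0, -0.0, 7.43], [0.0, -0.0, 7.43], [0.0, -0.0, 7.43], [0.0, -0.0, 7.43], [0.0, -0.0, 7.43], [0.0, -0.0, 7.43], [0.0, -0.0, 7.43], [0.0, -0.0, 7.43]]
0.3790619423507495
```

>>> arm_command(
  slide=[
    [0.006,0,0],
    [0.006,0,0],
    [0.006,0,0],
    [0,0,-0.02],
    [0,0,-0.02],
    [0,0,-0.016],
    [0,0,-0.01],
    [0,0,0],
  ],
  angular=[
    [0,0,0],
    [0,0,0],
    [0,0,0],
    [0,0,0],
    [0,0,0],
    [0,0,5.8],
    [0,0,5.8],
    [0,0,5.8],
  ],
  hand=[0.05,0.05,0.05,0.05,0.05,0.05,0.05,0.05],
)

```text
time: 11.35
tool_pos: [0.4142, 0.005, 0.0611]
tcp_rot: [-2.295, -2.141, 0.011]
wrist_force: [-0.8, -1.1, -0.3]
width: 0.588
```

```bash
python3 look.py w12 side scene|grep -v "side band"; python3 - <<'E'
from plan import *
report()
e=d2w([-.201,0.])
rows([((*e,.06),-76.85)],[12])
E
```

```text
t 11.35 p [0.4142 0.005  0.0611] div [-135.6   79.9] yang -3.97 tilt 0.45 F [-0.8 -1.1 -0.3] w 0.588 q6 0.03
side red 84 [239.4 250.8] [ 0.435 -0.073  0.036] div [-133.2   -0.7]
scene red 37 [293. 170.] [ 0.434 -0.071  0.036] div [-133.7    1.5]
scene band [672.3 219.4] [26.3 27.7] rel yaw -55.5 div [164.5 230. ]
t 11.45 p [0.4133 0.005  0.06  ] div [-136.5   80.2] yang -3.74 tilt 0.55 F [-0.2 -0.1 -0.4] w 0.584 q6 0.02
S [[-0.008, -0.0032, 0.0001], [-0.0082, -0.0023, 0.0], [-0.0085, -0.0014, 0.0], [-0.0086, -0.0005, 0.0], [-0.0086, 0.0004, 0.0], [-0.0085, 0.0013, 0.0], [-0.0083, 0.0022, 0.0], [-0.008, 0.003, 0.0], [-0.0077, 0.0039, 0.0], [-0.0072, 0.0047, 0.0], [-0.0067, 0.0054, 0.0], [-0.0061, 0.0061, 0.0]]
G [[-0.03, 0.04, 6.09], [-0.03, 0.04, 6.09], [-0.03, 0.04, 6.09], [-0.03, 0.04, 6.09], [-0.03, 0.04, 6.09], [-0.03, 0.04, 6.09], [-0.03, 0.04, 6.09], [-0.03, 0.04, 6.09], [-0.03, 0.04, 6.09], [-0.03, 0.04, 6.09], [-0.03, 0.04, 6.09], [-0.03, 0.04, 6.09]]
```

Side and scene average to (-133.4, +0.4) mm, which is centred.

>>> arm_command(
  slide=[
    [-0.008,-0.003,0],
    [-0.008,-0.002,0],
    [-0.008,-0.001,0],
    [-0.009,0,0],
    [-0.009,0,0],
    [-0.008,0.001,0],
    [-0.008,0.002,0],
    [-0.008,0.003,0],
  ],
  angular=[
    [0,0,6],
    [0,0,6],
    [0,0,6],
    [0,0,6],
    [0,0,6],
    [0,0,6],
    [0,0,6],
    [0,0,6],
  ],
  hand=[0.05,0.05,0.05,0.05,0.05,0.05,0.05,0.05],
)

```text
time: 12.25
tool_pos: [0.3811, -0.0556, 0.0573]
tcp_rot: [-2.968, -1.023, 0.024]
wrist_force: [-0.4, 0.5, 0.1]
width: 0.586
```

```bash
python3 - <<'E'
from plan import *
report()
e=d2w([-.201,0.])
rows([((*e,.06),-76.85)],[6])
E
```

```text
t 12.25 p [ 0.3811 -0.0556  0.0573] div [-181.7   28.5] yang -51.96 tilt 0.88 F [-0.4  0.5  0.1] w 0.586 q6 0.71
S [[-0.0049, 0.0029, -0.0004], [-0.0047, 0.0033, -0.0004], [-0.0044, 0.0036, -0.0004], [-0.0042, 0.0039, -0.0004], [-0.0039, 0.0042, -0.0004], [-0.0036, 0.0045, -0.0004]]
G [[-0.04, 0.14, 4.15], [-0.04, 0.14, 4.15], [-0.04, 0.14, 4.15], [-0.04, 0.14, 4.15], [-0.04, 0.14, 4.15], [-0.04, 0.14, 4.15]]
```

>>> arm_command(
  slide=[
    [-0.005,0.003,-0.0005],
    [-0.005,0.003,-0.0005],
    [-0.004,0.004,-0.0005],
    [-0.004,0.004,-0.0005],
    [-0.004,0.004,-0.0005],
    [-0.003,0.004,0],
    [0,0,0],
    [0,0,0],
  ],
  angular=[
    [0,0.15,4.1],
    [0,0.15,4.1],
    [0,0.15,4.1],
    [0,0.15,4.1],
    [0,0.15,4.1],
    [0,0.15,3.5],
    [0,0,0],
    [0,0,0],
  ],
  hand=[0.05,0.05,0.05,0.05,0.05,0.05,0.05,0.05],
)

```text
time: 13.05
tool_pos: [0.3647, -0.0866, 0.0561]
tcp_rot: [-3.111, -0.391, 0.012]
wrist_force: [0.2, -0.0, -0.8]
width: 0.586
```

```bash
python3 look.py w13 wrist|grep -v "side band"; python3 - <<'E'
from plan import *
report()
e=d2w([-.201,0.])
rows([((*e,-.007),-76.85)],[8])
E
```

```text
t 13.05 p [ 0.3647 -0.0866  0.0561] div [-204.7    2. ] yang -75.66 tilt 0.54 F [ 0.2 -0.  -0.8] w 0.586 q6 1.02
wrist red 3303 [285.8 111.5] [ 0.4334 -0.0731  0.036 ] div [-134.8   -0.4]
wrist band [433.  -73.3] [25.5 25.3] rel yaw 0.1 div [-135.1   -0.5]
wrist band [ 349.1 -185.6] [19.3 48.4] rel yaw -68.7 div [-242.4  -90.8]
t 13.1 p [ 0.3647 -0.0865  0.0561] div [-204.7    2.1] yang -75.67 tilt 0.55 F [ 0.6  0.4 -0.7] w 0.582 q6 1.02
S [[0.0005, 0.0003, 0.0079], [0.0005, 0.0003, 0.0079], [0.0005, 0.0003, 0.0079], [0.0005, 0.0003, 0.0079], [0.0005, 0.0003, 0.0079], [0.0005, 0.0003, 0.0079], [0.0005, 0.0003, 0.0079], [0.0005, 0.0003, 0.0079]]
G [[-0.05, 0.05, 0.15], [-0.05, 0.05, 0.15], [-0.05, 0.05, 0.15], [-0.05, 0.05, 0.15], [-0.05, 0.05, 0.15], [-0.05, 0.05, 0.15], [-0.05, 0.05, 0.15], [-0.05, 0.05, 0.15]]
```

View pics/w13_wrist.png

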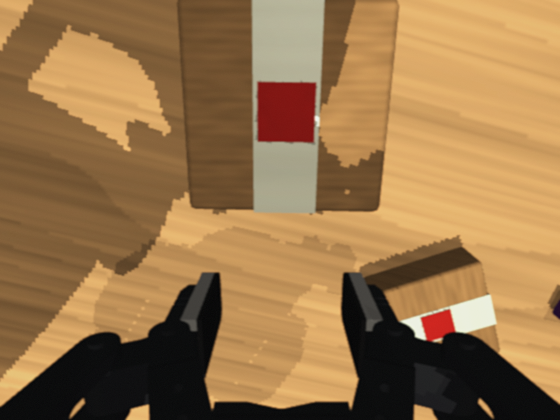

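```bash
python3 - <<'E'
from h import *;from plan import *
w=bot.get_calibration("wrist");s,p,R=cur()
for uv in [(362,272),(375,292),(468,248)]:
  for z in(0,.024):
    X=onz(w,uv,z);print(uv,z,X.round(4),"tool",R.inv().apply(X-p).round(4))
E
```

```text
(362, 272) 0 [ 0.3506 -0.1437  0.    ] tool [-0.0274  0.0523  0.0559]
(362, 272) 0.024 [ 0.3607 -0.1354  0.024 ] tool [-0.0157  0.0466  0.0319]
(375, 292) 0 [ 0.3394 -0.1561  0.    ] tool [-0.0413  0.0615  0.056 ]
(375, 292) 0.024 [ 0.3507 -0.1464  0.024 ] tool [-0.0281  0.0548  0.0319]
(468, 248) 0 [ 0.3821 -0.201   0.    ] tool [-0.011   0.1156  0.0554]
(468, 248) 0.024 [ 0.3887 -0.1862  0.024 ] tool [-0.0012  0.1027  0.0314]
```

The carton is square ahead of the fingers (red at (286,111), relative yaw 0.1°). The small distractor's corner is about 15 mm clear of the right finger. I'll descend behind the carton.

>>> arm_command(
  slide=[
    [0.0005,0.0005,0.009],
    [0.0005,0.0005,0.009],
    [0.0005,0.0005,0.009],
    [0.0005,0.0005,0.009],
    [0.0005,0.0005,0.009],
    [0.0005,0.0005,0.009],
    [0.0005,0.0005,0.004],
    [0.0005,0,0.002],
  ],
  angular=[
    [0,0.1,0.2],
    [0,0.1,0.2],
    [0,0.1,0.2],
    [0,0,0.2],
    [0,0,0.2],
    [0,0,0.2],
    [0,0,0.1],
    [0,0,0],
  ],
  hand=[0.05,0.05,0.05,0.05,0.05,0.05,0.05,0.05],
)

```text
time: 13.9
tool_pos: [0.3686, -0.0877, -0.0105]
tcp_rot: [-3.113, -0.36, 0.007]
wrist_force: [-0.3, 0.3, 0.3]
width: 0.586
```

```bash
python3 - <<'E'
from plan import *
report()
rows([((*d2w([-.190,0.]),-.007),-76.85)],[4])
rows([((*d2w([-.150,0.]),-.007),-76.85)],[8])
E
```

```text
t 13.9 p [ 0.3686 -0.0877 -0.0105] div [-201.2    0. ] yang -76.79 tilt 0.5 F [-0.3  0.3  0.3] w 0.586 q6 1.03
S [[0.0028, 0.0, -0.0009], [0.0028, 0.0, -0.0009], [0.0028, 0.0, -0.0009], [0.0028, 0.0, -0.0009]]
G [[-0.11, 0.05, 0.01], [-0.11, 0.05, 0.01], [-0.11, 0.05, 0.01], [-0.11, 0.05, 0.01]]
S [[0.0064, 0.0, -0.0005], [0.0064, 0.0, -0.0005], [0.0064, 0.0, -0.0005], [0.0064, 0.0, -0.0005], [0.0064, 0.0, -0.0004], [0.0064, 0.0, -0.0004], [0.0064, 0.0, -0.0004], [0.0064, 0.0, -0.0004]]
G [[-0.06, 0.03, 0.01], [-0.06, 0.03, 0.01], [-0.06, 0.03, 0.01], [-0.06, 0.03, 0.01], [-0.06, 0.03, 0.01], [-0.06, 0.03, 0.01], [-0.06, 0.03, 0.01], [-0.06, 0.03, 0.01]]
```

>>> arm_command(
  slide=[
    [0.003,0,-0.001],
    [0.003,0,-0.001],
    [0.004,0,-0.001],
    [0.005,0,0],
    [0.006,0,0],
    [0.006,0,0],
    [0.006,0,0],
    [0.004,0,0],
  ],
  angular=[
    [-0.1,0,0],
    [-0.1,0,0],
    [-0.1,0,0],
    [0,0,0],
    [0,0,0],
    [0,0,0],
    [0,0,0],
    [0,0,0],
  ],
  hand=[0.05,0.05,0.05,0.05,0.05,0.05,0.05,0.05],
)

```text
time: 14.7
tool_pos: [0.3988, -0.0789, -0.0076]
tcp_rot: [-3.117, -0.366, 0.034]
wrist_force: [-7.8, -1.7, 5.7]
width: 0.586
```

```bash
python3 look.py w14 side scene wrist|grep red; python3 - <<'E'
from plan import *
report()
rows([((*d2w([-.115,0.]),-.007),-76.85)],[8])
E
```

```text
side red 89 [249.1 246. ] [ 0.457  -0.0664  0.036 ] div [-110.2    0.6]
scene red 26 [288.3 174.7] [ 0.4558 -0.0638  0.036 ] div [-110.8    3.5]
wrist red 7434 [276.4 163. ] [ 0.4562 -0.0661  0.036 ] div [-110.9    1.2]
t 14.85 p [ 0.3995 -0.0788 -0.0076] div [-169.1    1.8] yang -76.62 tilt 1.16 F [-4.4 -0.7  3.7] w 0.588 q6 1.09
S [[0.0068, 0.0002, -0.0002], [0.0068, 0.0002, -0.0002], [0.0068, 0.0002, -0.0002], [0.0068, 0.0002, -0.0002], [0.0068, 0.0002, -0.0001], [0.0068, 0.0002, -0.0001], [0.0068, 0.0002, -0.0001], [0.0068, 0.0002, -0.0001]]
G [[-0.04, 0.14, 0.03], [-0.04, 0.14, 0.03], [-0.04, 0.14, 0.03], [-0.04, 0.14, 0.03], [-0.04, 0.14, 0.03], [-0.04, 0.14, 0.03], [-0.04, 0.14, 0.03], [-0.04, 0.14, 0.03]]
```

View pics/w14_side.png

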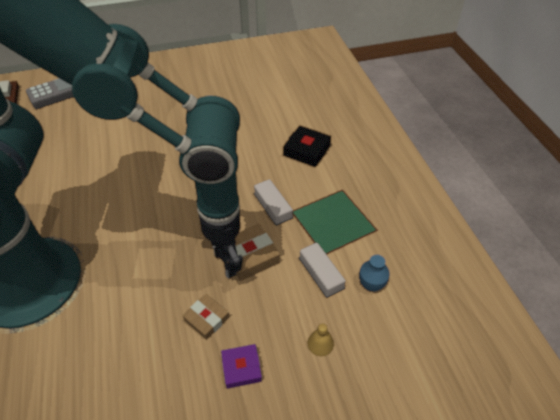

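>>> arm_command(
  slide=[
    [0.004,0.0005,0],
    [0.004,0.0005,0],
    [0.004,0.0005,0],
    [0.004,0.0005,0],
    [0.004,0.0005,0],
    [0.004,0.0005,0],
    [0.004,0.0005,0],
    [0.002,0.0005,0],
  ],
  angular=[
    [0,0.2,0],
    [0,0.2,0],
    [0,0.2,0],
    [0,0.2,0],
    [0,0.1,0],
    [0,0,0],
    [0,0,0],
    [0,0,0],
  ],
  hand=[0.05,0.05,0.05,0.05,0.05,0.05,0.05,0.05],
)

```text
time: 15.65
tool_pos: [0.4155, -0.0749, -0.0089]
tcp_rot: [-3.109, -0.371, 0.055]
wrist_force: [-8.1, -1.4, 6.8]
width: 0.585
```

```bash
python3 look.py w15 side scene wrist|grep -E "red|wrist"; python3 - <<'E'
from plan import *
report()
E
```

```text
side red 88 [256.7 242.7] [ 0.4743 -0.0624  0.036 ] div [-92.5   0.6]
scene red 32 [283.9 178.4] [ 0.4737 -0.0594  0.036 ] div [-92.4   3.7]
wrist red 7663 [276.3 164.4] [ 0.4728 -0.0622  0.036 ] div [-93.9   1.2]
wrist band [472.1 -62.4] [25.6 25.9] rel yaw -89.4 div [-94.6   1.2]
t 15.8 p [ 0.4155 -0.0749 -0.0089] div [-152.6    1.9] yang -76.4 tilt 2.06 F [-7.6 -1.6  7.4] w 0.59 q6 1.1
```

View pics/w15_wrist.png

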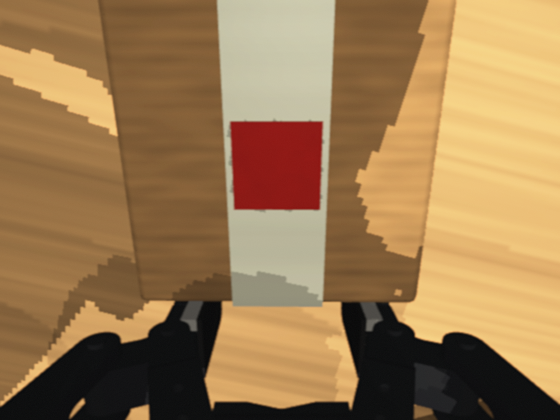

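View pics/w15_scene.png

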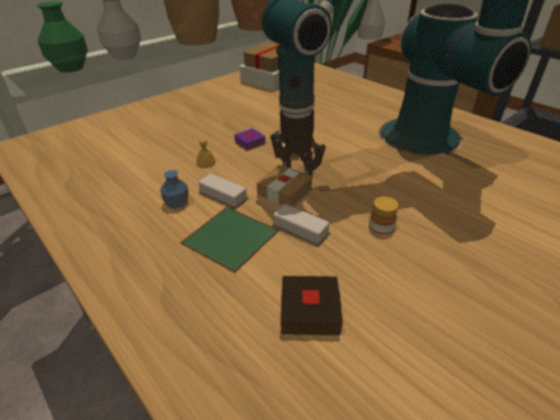

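Alignment is good: the carton is about 1–2 mm left of the centre line, well inside the ±4 mm clearance. The tool has pitched 2° and pushes down slightly, so I'll back off a touch, level it and re-engage.

```bash
python3 - <<'E'
from plan import *
rows([((*d2w([-.159,0.0005]),-.006),-77.2)],[4])
E
```

```text
S [[-0.0016, 0.0003, -0.0007], [-0.0016, 0.0003, -0.0007], [-0.0016, 0.0003, -0.0007], [-0.0016, 0.0003, -0.0007]]
G [[-0.2, 0.48, 0.2], [-0.2, 0.48, 0.2], [-0.2, 0.48, 0.2], [-0.2, 0.48, 0.2]]
```

>>> arm_command(
  slide=[
    [-0.003,0.0005,0],
    [-0.003,0.0005,0],
    [-0.003,0.0005,-0.001],
    [0,0.0005,-0.001],
    [0,0.0005,-0.001],
    [0,0.0005,0],
    [0,0.0005,0],
    [0,0,0],
  ],
  angular=[
    [-0.2,0.5,0.2],
    [-0.2,0.5,0.2],
    [-0.2,0.5,0.2],
    [-0.1,0.4,0.2],
    [0,0.2,0],
    [0,0,0],
    [0,0,0],
    [0,0,0],
  ],
  hand=[0.05,0.05,0.05,0.05,0.05,0.05,0.05,0.05],
)

```text
time: 16.6
tool_pos: [0.4113, -0.0812, -0.0038]
tcp_rot: [3.121, 0.347, 0.024]
wrist_force: [-0.4, -0.2, 0.8]
width: 0.585
```

```bash
python3 - <<'E'
from plan import *
report()
rows([((*d2w([-.105,-0.001]),-.006),-76.85)],[8])
E
```

```text
t 16.6 p [ 0.4113 -0.0812 -0.0038] div [-158.1   -3.3] yang -77.32 tilt 0.88 F [-0.4 -0.2  0.8] w 0.585 q6 1.09
S [[0.0066, -0.0003, 0.0004], [0.0066, -0.0003, 0.0004], [0.0066, -0.0003, 0.0003], [0.0066, -0.0003, 0.0003], [0.0066, -0.0003, 0.0003], [0.0066, -0.0003, 0.0003], [0.0066, -0.0003, 0.0003], [0.0066, -0.0003, 0.0003]]
G [[0.02, -0.11, -0.06], [0.02, -0.11, -0.06], [0.02, -0.11, -0.06], [0.02, -0.11, -0.06], [0.02, -0.11, -0.06], [0.02, -0.11, -0.06], [0.02, -0.11, -0.06], [0.02, -0.11, -0.06]]
```

>>> arm_command(
  slide=[
    [0.005,0,0],
    [0.005,0.0005,0],
    [0.005,0.0005,0],
    [0.005,0.0005,0],
    [0.005,0.0005,0],
    [0.005,0.0005,0],
    [0.005,0.0005,0],
    [0.004,0.0005,0],
  ],
  angular=[
    [0,0,0],
    [0,0,0],
    [0,0.1,0],
    [0,0.1,0],
    [0,0.1,0],
    [0,0.1,0],
    [0,0.1,0],
    [0,0.1,0],
  ],
  hand=[0.05,0.05,0.05,0.05,0.05,0.05,0.05,0.05],
)

```text
time: 17.4
tool_pos: [0.4352, -0.0746, -0.0077]
tcp_rot: [-3.114, -0.355, 0.02]
wrist_force: [-7.0, -2.1, 7.0]
width: 0.583
```

```bash
python3 look.py w16 side scene wrist|grep -E "red|wrist"; python3 - <<'E'
from plan import *
rows([((*d2w([-.09,-0.002]),-.006),-76.85)],[8])
E
```

```text
side red 87 [264.4 239.4] [ 0.4919 -0.0584  0.036 ] div [-74.4   0.5]
scene red 30 [279.4 182. ] [ 0.491  -0.0555  0.036 ] div [-74.7   3.6]
wrist red 7388 [261.4 162.9] [ 0.4912 -0.058   0.036 ] div [-75.1   1.1]
wrist band [490.5 -58.2] [25.7 25.9] rel yaw -90.1 div [-75.7   1.1]
S [[0.0053, -0.0001, -0.0003], [0.0053, -0.0001, -0.0003], [0.0053, -0.0001, -0.0003], [0.0053, -0.0001, -0.0003], [0.0053, -0.0001, -0.0002], [0.0053, -0.0001, -0.0002], [0.0053, -0.0001, -0.0002], [0.0053, -0.0001, -0.0002]]
G [[-0.06, 0.08, -0.02], [-0.06, 0.08, -0.02], [-0.06, 0.08, -0.02], [-0.06, 0.08, -0.02], [-0.06, 0.08, -0.02], [-0.06, 0.08, -0.02], [-0.06, 0.08, -0.02], [-0.06, 0.08, -0.02]]
```

View pics/w16_wrist.png

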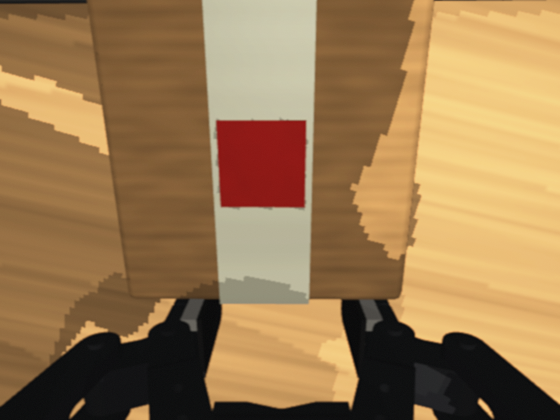

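>>> arm_command(
  slide=[
    [0.006,0.0005,-0.0005],
    [0.006,0.0005,-0.0005],
    [0.006,0.0005,-0.0005],
    [0.006,0.0005,-0.0005],
    [0.006,0.0005,-0.0005],
    [0.006,0.0005,-0.0005],
    [0.006,0.0005,-0.0005],
    [0.005,0.0005,-0.0005],
  ],
  angular=[
    [0,0.1,0],
    [0,0.2,0],
    [0,0.2,0],
    [0,0.2,0],
    [0,0.2,0],
    [0,0.2,0],
    [0,0.2,0],
    [0,0.2,0],
  ],
  hand=[0.05,0.05,0.05,0.05,0.05,0.05,0.05,0.05],
)

```text
time: 18.35
tool_pos: [0.4621, -0.067, -0.0092]
tcp_rot: [-3.103, -0.365, 0.056]
wrist_force: [-9.1, -3.0, 7.7]
width: 0.587
```

```bash
python3 look.py w17 side scene wrist|grep -E "red|wrist"; python3 - <<'E'
from plan import *
report()
E
```

```text
side red 80 [276.4 233.7] [ 0.5202 -0.0506  0.036 ] div [-45.1   1.7]
scene red 39 [271.8 188.4] [ 0.52   -0.0483  0.036 ] div [-44.7   4. ]
wrist red 7647 [261.3 164.4] [ 0.5194 -0.0505  0.036 ] div [-45.9   2. ]
wrist band [518.8 -50.6] [25.6 25.9] rel yaw -89.4 div [-46.5   2. ]
t 18.5 p [ 0.463  -0.0669 -0.0092] div [-104.5   -1.2] yang -76.62 tilt 2.16 F [-5.5 -1.   4.4] w 0.584 q6 1.13
```

View pics/w17_wrist.png

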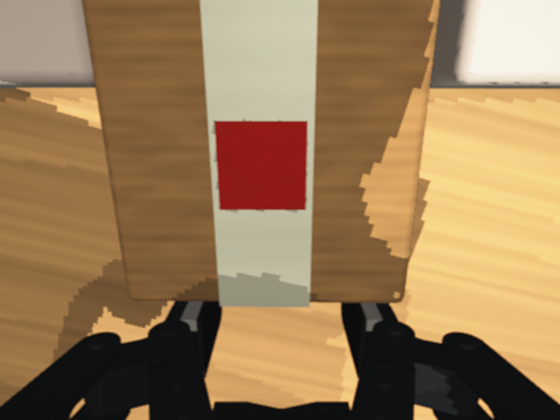

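The carton's front is in the gap, about 2 mm left of centre and roughly 0.5° off square. I'll carry on with a slight right steer and pitch correction.

>>> arm_command(
  slide=[
    [0.006,0.001,-0.001],
    [0.006,0.001,-0.001],
    [0.006,0.001,-0.001],
    [0.006,0.001,-0.001],
    [0.006,0.001,-0.001],
    [0.006,0.001,-0.001],
    [0.006,0.001,-0.001],
    [0.005,0.001,-0.001],
  ],
  angular=[
    [0,0.5,0.1],
    [0,0.5,0.1],
    [0,0.5,0.1],
    [0,0.5,0.1],
    [0,0.5,0.1],
    [0,0.4,0.1],
    [0,0.4,0.1],
    [0,0.4,0],
  ],
  hand=[0.05,0.05,0.05,0.05,0.05,0.05,0.05,0.05],
)

```text
time: 19.3
tool_pos: [0.5075, -0.0627, -0.0054]
tcp_rot: [-3.094, -0.345, -0.03]
wrist_force: [-3.6, -0.9, -1.4]
width: 0.584
```

```bash
python3 look.py w18 side scene wrist|grep -E "red|wrist"; python3 - <<'E'
from plan import *
report()
E
```

```text
side red 79 [295.4 227.8] [ 0.5636 -0.0462  0.036 ] div [-1.8 -3.9]
scene red 50 [257.9 197. ] [ 0.5629 -0.0445  0.036 ] div [-2.1 -2.1]
wrist red 6839 [258.1 158.6] [ 0.563  -0.0463  0.036 ] div [-2.4 -3.8]
wrist band [562.6 -46.3] [25.6 25.8] rel yaw -90.0 div [-2.9 -3.8]
t 19.45 p [ 0.5085 -0.0629 -0.0047] div [-59.2  -7.6] yang -77.28 tilt 1.99 F [-0.7 -0.   0.5] w 0.588 q6 1.12
```

View pics/w18_wrist.png

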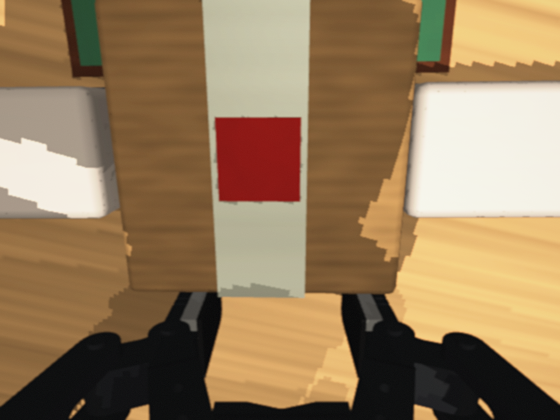

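The carton is midway through the gap at (-2, -3) mm, square, with the mat ahead. Continuing.

>>> arm_command(
  slide=[
    [0.006,-0.0005,0],
    [0.006,-0.0005,0.0005],
    [0.006,-0.0005,0.0005],
    [0.006,-0.0005,0.0005],
    [0.006,0,0],
    [0.006,0,0],
    [0.006,0,0],
    [0.005,0,0],
  ],
  angular=[
    [0,-0.3,-0.1],
    [0,-0.2,-0.1],
    [0,-0.1,-0.1],
    [0,0,0],
    [0,0.1,0],
    [0,0.1,0],
    [0,0.1,0],
    [0,0.1,0],
  ],
  hand=[0.05,0.05,0.05,0.05,0.05,0.05,0.05,0.05],
)

```text
time: 20.25
tool_pos: [0.5499, -0.0509, -0.005]
tcp_rot: [-3.095, -0.356, -0.005]
wrist_force: [-4.9, -1.6, 2.3]
width: 0.586
```

```bash
python3 look.py w19 side scene wrist|grep -E "red|wrist"; python3 - <<'E'
from plan import *
report();s,p,R=cur();print(R.as_matrix()[2].round(3))
E
```

```text
side red 78 [312.3 219.6] [ 0.6055 -0.0344  0.036 ] div [41.7 -1.9]
scene red 46 [245.6 208.2] [ 0.6065 -0.0317  0.036 ] div [43.2  0.5]
wrist red 6947 [258.6 159.9] [ 0.6058 -0.0339  0.036 ] div [42.  -1.6]
wrist band [605.2 -34.1] [25.8 25.9] rel yaw -89.9 div [41.4 -1.5]
t 20.4 p [ 0.551  -0.0508 -0.0048] div [-15.1  -5.5] yang -76.87 tilt 1.55 F [ 0.3 -0.5 -0.5] w 0.585 q6 1.16
[ 0.009 -0.026 -1.   ]
```

View pics/w19_wrist.png

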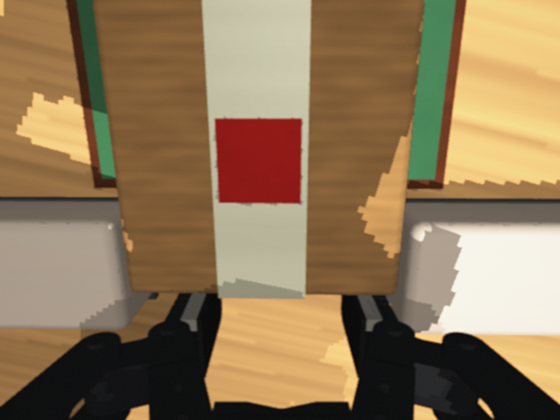

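>>> arm_command(
  slide=[
    [0.006,0,0],
    [0.006,0,0],
    [0.006,0,0],
    [0.006,0,0],
    [0.006,0,0],
    [0.006,0,0],
    [0.005,0,0],
    [0.003,0,0],
  ],
  angular=[
    [-0.3,0,0],
    [-0.3,0,0],
    [-0.3,0,0],
    [0,0,0],
    [0,0.1,0],
    [0,0.1,0],
    [0,0.1,0],
    [0,0.1,0],
  ],
  hand=[0.05,0.05,0.05,0.05,0.05,0.05,0.05,0.05],
)

```text
time: 21.2
tool_pos: [0.5924, -0.0403, -0.0051]
tcp_rot: [-3.11, -0.359, -0.009]
wrist_force: [-4.8, -1.2, 2.8]
width: 0.584
```

```bash
python3 look.py w20 side scene wrist|grep -E "red|wrist"; python3 - <<'E'
from plan import *
report();s,p,R=cur();print(R.as_matrix()[2].round(3))
E
```

```text
side red 71 [329.5 211.8] [ 0.6489 -0.0235  0.036 ] div [86.4 -1.2]
scene red 54 [232.9 219.4] [ 0.6476 -0.0203  0.036 ] div [85.8  2.2]
wrist red 6988 [259.3 160. ] [ 0.6475 -0.023   0.036 ] div [85.2 -0.4]
wrist band [647.  -23.1] [25.8 25.9] rel yaw -89.8 div [84.6 -0.4]
t 21.35 p [ 0.5929 -0.0403 -0.005 ] div [28.  -4.8] yang -76.85 tilt 0.78 F [-1.1  0.1 -0.6] w 0.586 q6 1.21
[ 0.009 -0.01  -1.   ]
```

View pics/w20_side.png

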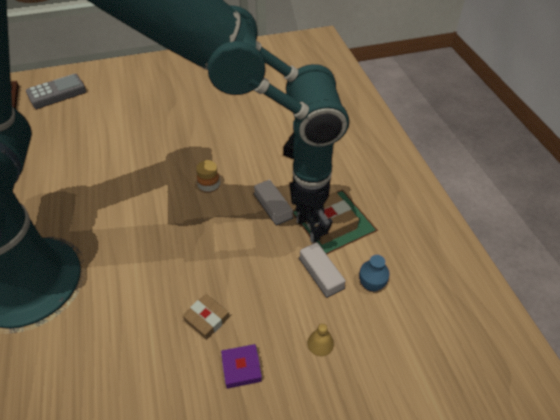

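The carton is at (86, 0), so about 13 mm more, then back away.

>>> arm_command(
  slide=[
    [0.004,0,0],
    [0.004,0,0],
    [0.003,0,0],
    [0.002,0,0],
    [0,0,0],
    [-0.002,0,0],
    [-0.004,0,0],
    [-0.006,0,0],
  ],
  angular=[
    [0,0,0],
    [0,0,0],
    [0,0,0],
    [0,0,0],
    [0,0,0],
    [0,0,0],
    [0,0,0],
    [0,0,0],
  ],
  hand=[0.05,0.05,0.05,0.05,0.05,0.05,0.05,0.05],
)

```text
time: 22.15
tool_pos: [0.596, -0.0402, -0.0037]
tcp_rot: [-3.111, -0.358, -0.018]
wrist_force: [0.5, 0.1, 0.8]
width: 0.587
```

```bash
python3 look.py w21 side scene wrist|grep -E "red|wrist"
```

```text
side red 71 [333.6 209.8] [ 0.6595 -0.0205  0.036 ] div [97.4 -0.6]
scene red 55 [229.1 222.3] [ 0.6585 -0.0181  0.036 ] div [97.   1.8]
wrist red 7285 [257.2 127.9] [ 0.6584 -0.0203  0.036 ] div [96.3 -0.2]
wrist band [657.9 -20.3] [25.6 25.8] rel yaw -89.9 div [95.9 -0.2]
```

View pics/w21_wrist.png

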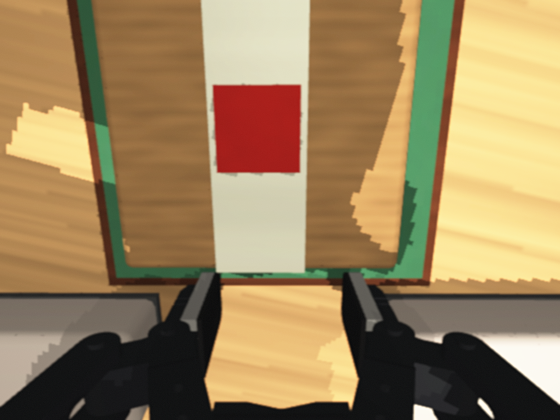

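Green shows along the rear and both visible sides. The carton is at (97, 0) mm, so corners are within ±50 of ±70. I'll withdraw the hand.

>>> arm_command(
  slide=[
    [-0.006,0,0],
    [-0.005,0,0],
    [-0.002,0,-0.01],
    [0,0,-0.03],
    [0,0,-0.03],
    [0,0,-0.04],
    [0,0,-0.04],
    [0,0,0],
  ],
  angular=[
    [0,0,0],
    [0,0,0],
    [0,0,0],
    [0,0,0],
    [0,0,0],
    [0,0,0],
    [0,0,0],
    [0,0,0],
  ],
  hand=[0.05,0.05,0.05,0.05,0.05,0.05,0.05,0.05],
)

```text
time: 23.1
tool_pos: [0.5776, -0.0455, 0.1528]
tcp_rot: [-3.11, -0.357, -0.012]
wrist_force: [0.5, -0.9, 1.0]
width: 0.586
```

>>> arm_command(
  slide=[
    [-0.02,0,-0.02],
    [-0.03,0,0],
    [-0.03,0,0],
    [-0.03,0,0],
    [-0.02,0,0],
    [0,0,0],
    [0,0,0],
    [0,0,0],
  ],
  angular=[
    [0,0,0],
    [0,0,0],
    [0,0,0],
    [0,0,0],
    [0,0,0],
    [0,0,0],
    [0,0,0],
    [0,0,0],
  ],
  hand=[0.05,0.05,0.05,0.05,0.05,0.05,0.05,0.05],
)

```text
time: 23.9
tool_pos: [0.4484, -0.0761, 0.1767]
tcp_rot: [-3.113, -0.357, -0.028]
wrist_force: [0.6, 0.4, 0.9]
width: 0.586
```

```bash
python3 look.py w22 side scene wrist|grep -E "red|wrist";python3 - <<'E'
import cv2,numpy as np
a=cv2.imread("pics/w22_scene.png")[120:290,140:410];b=cv2.imread("pics/w22_side.png")[130:380,180:400]
a=cv2.resize(a,None,fx=2.9,fy=2.9);cv2.imwrite("pics/f1.png",a);cv2.imwrite("pics/f2.png",cv2.resize(b,None,fx=2.3,fy=2.3))
E
```

```text
side red 70 [333.6 209.9] [ 0.6594 -0.0207  0.036 ] div [97.3 -0.9]
scene red 75 [229.1 222.3] [ 0.6585 -0.0181  0.036 ] div [97.   1.8]
wrist band [ 388.2 -294.3] [15.9 15.9] rel yaw -16.8 div [-229.1 -205.6]
```

View pics/f1.png

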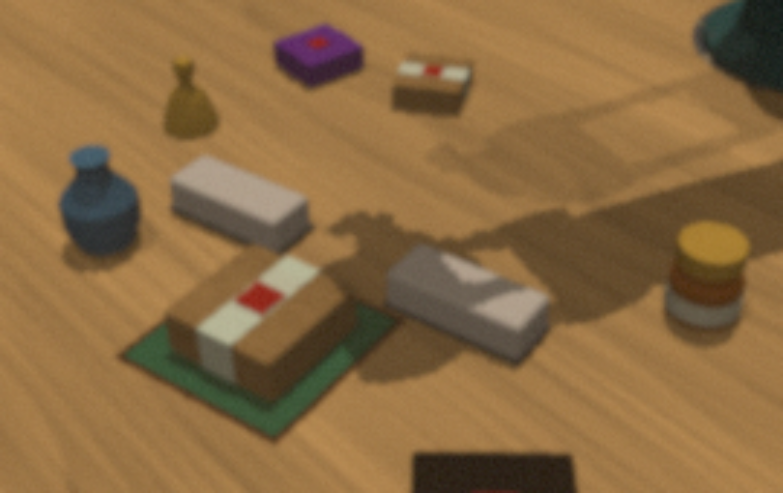

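View pics/f2.png

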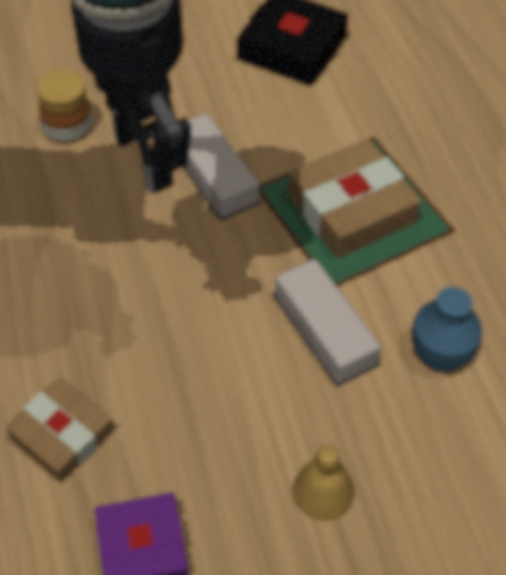

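The carton lies flat inside the mat, the candle, vase and bell are standing where they were, and the hand is clear.

```bash
python3 -c "
from workcell import bot
print(bot.finish_job())"
```

```text
the job is handed in; nothing more can be done
None
```

The carton went through the gap and lies flat inside the green mat. I handed the job in at about 24 s of the 72 s allowed; no verdict was reported.

**What I did:** I pushed the carton's left face with the two half-open fingers along an arc, which squared it up on the gap's centre line. Then I pushed it straight through from behind and took the hand away.

**Last checks:**
- **Position:** the carton's centre is about (97, 0) mm in divider axes, against a mat centre of 99 mm. Its yaw was within about 1° just after the last push. That puts its corners about 50 mm from the mat's centre, against the 70 mm limit.
- **In the gap:** it measured about (-2, -3) mm there, square to the blocks.
- **Bystanders:** the candle, vase and bell look upright and in place in both outside views. I did not measure their positions again.

**What disagreed:**
- **Fingertips:** with the jaws 50 mm apart, the tips measured about 18 mm behind the TCP, not 8 mm ahead as the text says. My first approach therefore touched the carton's top edge lightly (about 9 N) and passed over it without moving it. I worked out the tip height from two views and came back in lower.
- **Camera views:** the side and scene views differ by about 3 mm in y, so I averaged them.

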